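Fit the rotor on the centrifuge's splined spindle under a half-raised lid

ROBOT

A 7-joint arm with a two-finger parallel gripper is mounted at the origin on the work surface. World frame = base frame: x ahead of the robot, y to its left, z up, the work surface at z = 0. Lengths are in m, angles in rad, forces in N, time in s.
With the tool pointing down it reaches from about 0.35 to 0.9 m from the base axis. Payload 19.9 kg.
Tool frame: the origin (TCP) lies on the centre line of the jaws, within the pads' length; the fingertips stand 17 mm ahead of it and the grasp point (between the pads) lies 2 mm behind it; x points along the fingers, y is the direction in which the jaws open and shut, and the axes are right-handed (so a half turn about x gives the same grasp; the last joint's range is limited). The gripper opens to 85 mm and grips with 20 to 120 N. Pads are 22 mm wide; open, the fingers measure 114 mm over their backs; the gripper's body (76 mm by 85 mm) begins 54 mm behind the grasp point. The pads swing forward as they close: fully open they stand 13 mm farther back than shut.
Start: joints at [-1.171, 0.417, -0.01, 1.614, 0.005, 1.111, -0.053], TCP at [0.267, 0.565, 0.248] pointing down, gripper open.
Joint ranges: [-2.81, 2.81], [-0.39, 2.02], [-1.27, 1.25], [0.06, 2.57], [-1.19, 4.33], [0.19, 2], [-2.82, 2.82]. Speed limits (rad/s): [1.89, 1.89, 2.39, 2.39, 3.01, 3.01, 3.01].

INTERFACE

Orientations are given as a 3x3 rotation matrix whose columns are the frame's x, y, z axes.
In Python, from cell import sense, snapshot, hand_in, boxes_of, silhouettes, landmark_of gives the robot as it stands.
- The arm moves only by the tool step_arm, never from a script. Its argument "deltas" is a list that holds one entry, the list of rows, each a list of 7 numbers: the closure, from 0 (fully open) to 1 (shut), then the shift along the tool's x, y, z in mm, then the turn, a rotation vector about the tool's x, y, z in degrees. A call has 1 to 12 rows; each row shifts and turns the pose as measured when the row begins, along the tool's axes as they then stand; what a row does not reach is not made up. A row lasts 1/12 s, in which the tool goes at most 41.7 mm and 7.16 degrees, less where a joint would pass 70% of its speed; a pose out of reach is approached as far as the arm can. A call is refused whole if a number of a shift passes 41.7 or a number of a turn 7.16, either way. A call with a gripper value outside its range is refused whole. The fingers move at their own pace and stop on an object; "newtons" is the grip in N (left out, the last holds). Time passes only in rows, so rows that do not move let the fingers close. It gives the time, the measured TCP pose, the force and the opening at its end, in the units of the state.
- sense(): the state, without advancing time (a new reading comes with each control period).
- snapshot(name): name is "scene" or "top"; returns a dict with "color" (384x512x3 uint8, red, green, blue), "fovy" (degrees; the focal length in pixels is half the picture's height over the tangent of half this angle, whatever the lens; pixels are square), "cx", "cy" (the principal point, pixels), "D" ([k1, k2, p1, p2, k3] as OpenCV has them; the pictures are not rectified), "R" (3x3) and "t" (3): a world point X has camera coordinates R X + t. Camera axes: x right, y down, z forward; pixel columns grow to the right and rows downward; lengths in m; the calibration is good to about 2 mm. A picture is of the moment at which its call begins. There is no depth.
- hand_in(): hands the job in, once; it reports no verdict.
Trained networks look in a picture, given as the dict that the camera call returned (one of the last four; its "shot" number tells which), for a name from the list of things; names that differ only in an ending like _2 or _b are one class to them, and where a whole thing is asked for, a point or a joint stands for the part that bears it (a point fixed in the world has none). Each returns a list of dicts, best first, with "conf" (0 to 1); they miss things now and then, are a little off and sometimes report something else, mostly with a low value. They report only what shows in the picture. A call takes as long as a camera call. They do not tell look-alikes from the thing itself.
- boxes_of(picture, target): "box" ([centre column, centre row, width, height] in pixels, round what is visible of it).
- silhouettes(picture, target): "pixels" (384x512 bool, what is visible of it) and "box" ([centre column, centre row, width, height] in pixels, round what is visible of it).
- landmark_of(picture, target): "point" ([column, row] in pixels: a listed point, or the origin of a listed thing).
The state is a dict: "time_s": time; "qpos": joint angles; "joint_vel": joint speeds; "joint_torque": joint torques, N m; "tool_pos": TCP position; "tool_rot": TCP orientation; "wrist_force": force on the tool from outside, world axes, zero at the start; "torque": the same for the moment, N m; "grip_width": opening from 0.0 (shut) to 1.0 (fully open).
Only numpy, scipy, OpenCV 4.12 (cv2) and the standard library are available. Lean on these libraries where they do the work, as an engineer would, in place of code of your own. Each camera call takes 0.05 s, during which the arm holds its last target. There are 200 camera calls.

TASK

The lid of the small bench centrifuge is unlatched and stands a little ajar: raise it to about 55 degrees and leave it there (much further, from 75 degrees on, its handle would hit the boxes on the shelf behind). Then take the silver rotor with the orange caps and the black hexagonal grip off its stand and, keeping it upright, fit it on the splined spindle in the chamber, rocking it to and fro without forcing it until the teeth mesh and it sits fully home; let go of it. Leave the blue rotor and the other loose things on the bench where they are.

Things in the scene. Friction and masses are not known exactly. Their poses are not given: they have to be found in the camera images.
- centrifuge: Small cream bench centrifuge, fixed; case 250 mm deep (its x) by 230 mm wide (its y) by 135 mm high. Origin: centre of its underside, on the bench. Its -x is the front (blue panel, towards the robot), z up. A round chamber opens in its top, centred on the origin, with the drive spindle in its middle; the lid is hinged along the back
- chamber_rim (a point): Centre of the chamber's mouth, 135 mm above the bench: opening 156 mm across, floor 75 mm below, bordered by a black rubber ring 4 mm high. Steel inside
- reagent_shelf: Fixed green shelf, 340 mm wide (its y), standing right behind the centrifuge and turned with it; origin at bench level under the middle of its front edge (front towards -x). Board 140 mm deep, its top 270 mm above the bench, boxes on it up to 355 mm
- lid (a joint): Lid angle in rad: 0 shut, grows as its front edge rises; 55 degrees = 0.960. The hinge is stiff: the lid stays at any angle, and about 9 N at the handle raises it. From 1.309 (75 degrees) on, the handle reaches the boxes on the shelf behind
- lid_hinge (a point): Middle of the lid's hinge axis, which runs along the centrifuge's y, 102 mm behind the centrifuge's origin and 137 mm above the bench. The frame turns with the lid; at lid angle 0 its axes are the centrifuge's
- lid_edge (a point): Middle of the lower front edge of the lid, 197 mm from the hinge axis. The lid is a cream cap 206 mm wide and 40 mm thick, hollow underneath (walls 10 mm), its lower edge level with the hinge axis when shut. At 55 degrees this edge hangs over the spindle, 11 mm in front of its axis, 298 mm above the bench: a hand held upright over the spindle would hit it
- lid_handle (a point): Middle of the lid's handle, a round black bar 13 mm thick along the centrifuge's y, 104 mm of it straight between two posts, its axis 40 mm above the lid's top. In the frame of lid_hinge it lies 172 mm towards the front (-x) and 80 mm up (z). The bar turns with the lid, rolling in a grip that does not turn
- spindle_seat (a point): Centre of the flat steel shoulder, 44 mm across, at the foot of the drive spindle: on its axis, 75 mm above the bench. The rotor's hub rests on it when home. Axes as the centrifuge's: this frame does not turn with the spindle. A brake holds the spindle against up to 0.4 N m, and it stopped at any angle, so where its teeth stand is not known: feel for it
- spindle_tip (a point): Top of the spindle's cone nose (12 mm across here), 30 mm above spindle_seat. The core is 23 mm across up to 24 mm above the shoulder, with 8 straight teeth evenly round it, 45 degrees apart, 4 mm wide, 32 mm across their tips, 20 mm long from the shoulder up plus roof-shaped tops to 22 mm. Axes as the centrifuge's
- rotor_mid (a point): The silver 12-place rotor with orange caps, 0.4 to 0.65 kg, loose on a stand: this is the point on its axis half-way up, 42.5 mm above its hub's underside and 42.5 mm below the top of its grip; z up its axis. Body 45 mm high, 112 mm across from 8 to 20 mm above the hub's underside, narrowing to 72 mm at its top
- rotor_grip (a point): Centre of the rotor's black hexagonal grip, 22.5 mm above rotor_mid: 28 mm across flats, 40 mm high, flats facing 0, 60, 120.. degrees from the rotor's x axis. The rotor's top surface is 20 mm below this point
- rotor_bore (a point): Centre of the rotor hub's underside, the mouth of its splined bore, 42.5 mm below rotor_mid. Bore 32 mm deep, with 8 keys, 45 degrees apart, 4 mm wide and 26 mm long, that reach in to 26 mm across. The keys first meet the tops of the spindle's teeth 22 mm above home; they mesh once every 45 degrees of turn, with about 6 degrees of play either way, and the rotor then slides down
- stand_a: Black stand, fixed, on which the silver rotor waits, one of two alike; origin at the centre of its underside. Base 104 mm across; hub's underside 14 mm above the bench; its smooth post, 22 mm across, reaches 21 mm up into the rotor's bore, so the rotor has to be lifted straight up
- blue_rotor: The other rotor, blue with 8 white caps and a round grey knob, 112 mm across and 75 mm high, loose on the other black stand (origin: centre of its hub's underside, 14 mm above the bench). Leave alone
- amber_bottle: Amber glass bottle with a blue cap, 56 mm across, 150 mm high, origin at the centre of its underside. Leave alone
- tube_rack: Green tube rack with capped tubes, 85 x 200 mm, 77 mm high, origin at the centre of its underside, long along its y. Leave alone
- tip_box: Dark blue box of pipette tips with a clear cover, 85 x 125 mm, 68 mm high, origin at the centre of its underside. Leave alone
- micropipette: White micropipette lying on the bench, 273 mm long along its x, up to 26 mm high, origin near its middle. Leave alone
- beaker: Glass beaker, 68 mm across, 90 mm high, origin at the centre of its underside. Leave alone
- wash_bottle: White plastic wash bottle with a red cap, 64 mm across, 160 mm high, origin at the centre of its underside. Leave alone
- salts_jar: White jar with a black cap, 66 mm across, 85 mm high, origin at the centre of its underside. Leave alone
Not all that is in view belongs to the job. What is shaped like the part that bears rotor_mid but brown, turquoise or yellow is not meant.

How it is judged:
On the way, in this order (a step that is already met when the one before it is completed fails the run):
1. the lid has been raised to 55 degrees, give or take 5 (value of joint lid between 0.872 and 1.048 rad), for 0.3 s.
2. the silver rotor, upright, is fully home on the splined spindle (z of rotor_mid in the frame of spindle_seat below 0.0455 m and horizontal distance between rotor_mid and spindle_seat below 0.005 m and angle between rotor_mid's own z axis and vertical below 0.06 rad), for 0.2 s.
At the end, for the whole second after the job is handed in: The silver rotor is released and sits on the spindle with its teeth meshed: its hub within 3 mm of the shoulder, its axis within 5 mm of the spindle's, upright within 3.5 degrees; the lid stands at 55 degrees, give or take 5; the other loose things are where they were, within 25 mm (all of step 1 and all of step 2 and z of rotor_mid in the frame of spindle_seat above 0.04 m); the robot touches nothing.
It fails at once if the lid is pushed back past 75 degrees, into the boxes on the shelf (value of joint lid above 1.309 rad).
It fails at once if the silver rotor is tipped more than 35 degrees from upright (angle between rotor_mid's own z axis and vertical above 0.61 rad).
It fails at once if the rotor is forced: pressed or knocked on the centrifuge with more than 80 N (contact force between rotor and centrifuge above 80 N).
It fails at once if another loose thing is moved more than 25 mm (distance of any of blue_rotor, amber_bottle, tube_rack, tip_box, micropipette, beaker, wash_bottle, salts_jar from where it was at the start of the episode above 0.025 m).
It also fails if it takes over 64 s, if anything falls off the work surface, if the arm or the gripper's body presses on something with over 40 N, if the wrist force passes 120 N, or if a joint passes its speed limit or range.

## Working session

There is one attempt and no reset: what is moved stays moved. The work goes in short steps, Python scripts to look and compute and a tool call to move; the robot and the scene stay as the last step left them, time stands still between calls to the robot, and variables do not carry over. Pictures are saved under pics/ and viewed, about 8 in all and at most 12, crops included, and the job is handed in when it is done.

Besides the shell and the picture viewer there is one more tool, called after "Request:" as name([rows], argument=value, ...), one row to a line, values as JSON. step_arm: Moves the arm, as the interface text tells. Its arguments: {"type":"object","properties":{"deltas":{"type":"array"},"newtons":{"type":"number"}},"required":["deltas"]}

```bash
mkdir -p pics; ls; cat > h.py <<'E'
import numpy as np, cv2, json
from cell import *
def K(s):
    f=192/np.tan(np.radians(s["fovy"])/2)
    return np.array([[f,0,s["cx"]],[0,f,s["cy"]],[0,0,1.]])
def ray(s,p):
    u=cv2.undistortPoints(np.array([[p]],float),K(s),np.array(s["D"],float)).ravel()
    R=np.array(s["R"]);t=np.array(s["t"])
    return -R.T@t, R.T@np.array([u[0],u[1],1.])
def atz(s,p,z):
    c,d=ray(s,p); return c+d*(z-c[2])/d[2]
def proj(s,X):
    return cv2.projectPoints(np.atleast_2d(np.array(X,float)),cv2.Rodrigues(np.array(s["R"],float))[0],np.array(s["t"],float),K(s),np.array(s["D"],float))[0][:,0]
def tri(s1,p1,s2,p2):
    c1,d1=ray(s1,p1);c2,d2=ray(s2,p2)
    a=np.linalg.lstsq(np.c_[d1,-d2],c2-c1,rcond=None)[0]
    A=c1+d1*a[0];B=c2+d2*a[1]
    return (A+B)/2,np.linalg.norm(A-B)
def save(s,n,crop=None,k=1):
    im=s["color"][:,:,::-1]
    if crop: im=im[crop[1]:crop[3],crop[0]:crop[2]]
    cv2.imwrite("pics/"+n,cv2.resize(im,None,fx=k,fy=k,interpolation=cv2.INTER_CUBIC))
E
python3 - <<'E'
from h import *
np.set_printoptions(precision=4,suppress=True)
a=snapshot("scene");b=snapshot("top")
save(a,"s1.png",k=1.5);save(b,"t1.png",k=1.5)
for s in(a,b): print(s["fovy"],s["cx"],s["cy"],s["D"],-np.array(s["R"]).T@s["t"])
for n in ["centrifuge","chamber_rim","lid_hinge","lid_edge","lid_handle","spindle_seat","spindle_tip","rotor_mid","rotor_grip","rotor_bore","stand_a","reagent_shelf","blue_rotor"]:
    L=[landmark_of(s,n) for s in (a,b)]
    print(n,[[(np.round(x["point"],1).tolist(),round(x["conf"],2)) for x in l[:4]] for l in L], tri(a,L[0][0]["point"],b,L[1][0]["point"]) if L[0] and L[1] else None)
print(sense())
E
```

```text
pics
52.99828445056532 257.8870087290963 191.2262968529791 [0.0059 0.     0.     0.     0.    ] [0.6185 1.09   0.9856]
48.997712229949215 246.91022650084295 189.56086554996534 [-0.0235  0.      0.      0.      0.    ] [ 0.3491 -0.0029  1.4261]
centrifuge [[([227.7, 184.8], 0.91)], [([188.1, 180.8], 0.38)]] (array([0.5467, 0.1594, 0.2582]), np.float64(0.09641780383048085))
chamber_rim [[([224.9, 160.5], 0.95), ([231.5, 129.6], 0.69)], [([315.9, 180.2], 0.41)]] (array([ 0.5592, -0.2251,  0.0906]), np.float64(0.05736483970339217))
lid_hinge [[([192.7, 161.9], 0.97), ([223.3, 158.6], 0.58)], []] None
lid_edge [[([244.2, 141.6], 0.62), ([252.6, 251.7], 0.56)], [([316.3, 182.4], 0.79), ([325.7, 235.2], 0.53), ([377.6, 174.3], 0.39)]] (array([ 0.5082, -0.205 ,  0.1917]), np.float64(0.004028980392927646))
lid_handle [[([232.8, 129.3], 0.79), ([251.7, 233.1], 0.44)], [([315.0, 161.0], 0.91)]] (array([ 0.5549, -0.1889,  0.2612]), np.float64(0.0133057325012128))
spindle_seat [[([222.5, 170.0], 0.78)], []] None
spindle_tip [[([220.3, 165.5], 0.61)], []] None
rotor_mid [[([279.9, 205.8], 0.91), (
[... 1007 characters left out ...]
47)], [([150.2, 159.3], 0.92), ([315.7, 165.8], 0.5)]] (array([0.5355, 0.2279, 0.4425]), np.float64(0.022413164431947498))
{'time_s': 1.4, 'qpos': array([-1.1705,  0.4174, -0.0103,  1.6136,  0.0047,  1.1107, -0.053 ]), 'joint_vel': array([-0.0011, -0.0006, -0.0006,  0.0007, -0.0009,  0.0011,  0.0011]), 'joint_torque': array([  0.0005, -86.4206,   0.6785, -43.5192,   0.0192,   0.0021,
         0.0001]), 'tool_pos': array([0.2672, 0.565 , 0.2483]), 'tool_rot': array([[-0.    ,  0.4276,  0.904 ],
       [-0.0001,  0.904 , -0.4276],
       [-1.    , -0.0001,  0.    ]]), 'wrist_force': array([0.437 , 0.5887, 0.1991]), 'torque': array([ 0.0235,  0.0231, -0.0017]), 'grip_width': 1.0022731700470786}
```

View pics/s1.png

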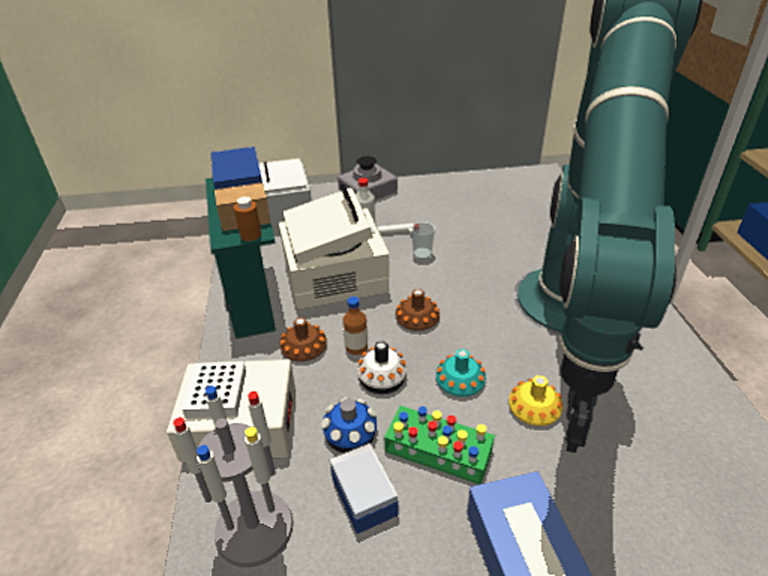

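View pics/t1.png

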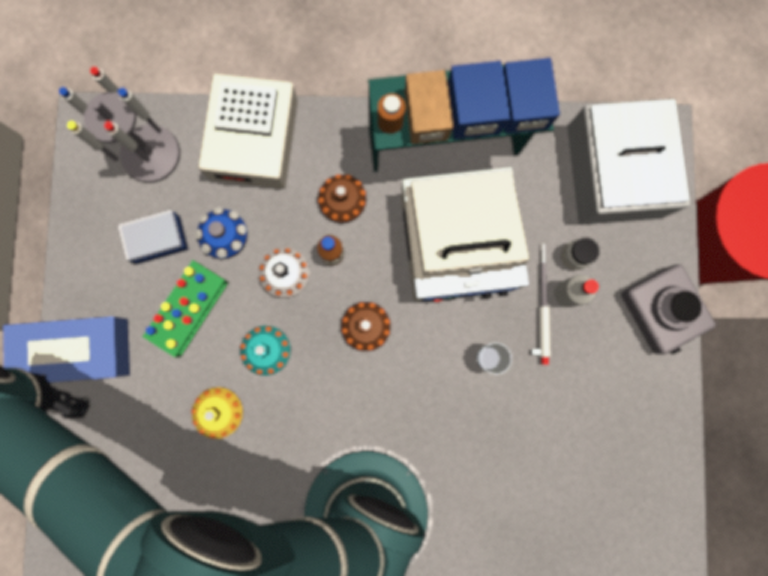

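The silver rotor is the one in scene px (254,245) and top px (188,181): silver body, black grip. The brown ones (201,226 and 279,206), turquoise (307,247) and yellow (356,266) are look-alikes. The centrifuge is at scene (223,170), top (311,155). I'll confirm both in one enlarged montage.

```bash
python3 - <<'E'
from h import *
a=snapshot("scene");b=snapshot("top")
def c(s,x0,y0,w,h,k): return cv2.resize(s["color"][y0:y0+h,x0:x0+w,::-1],None,fx=k,fy=k,interpolation=cv2.INTER_CUBIC)
im=np.vstack([np.hstack([c(a,180,120,100,100,4),c(b,262,105,100,100,4)]),np.hstack([c(a,225,220,60,50,400/60)[:200*2],c(b,160,155,60,50,400/60)])[:200] if 0 else np.hstack([c(a,230,222,50,25+25,4),c(b,163,157,50,50,4),np.zeros((200,400,3),np.uint8)])])
cv2.imwrite("pics/m1.png",im)
E
```

```text
(no output)
```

View pics/m1.png

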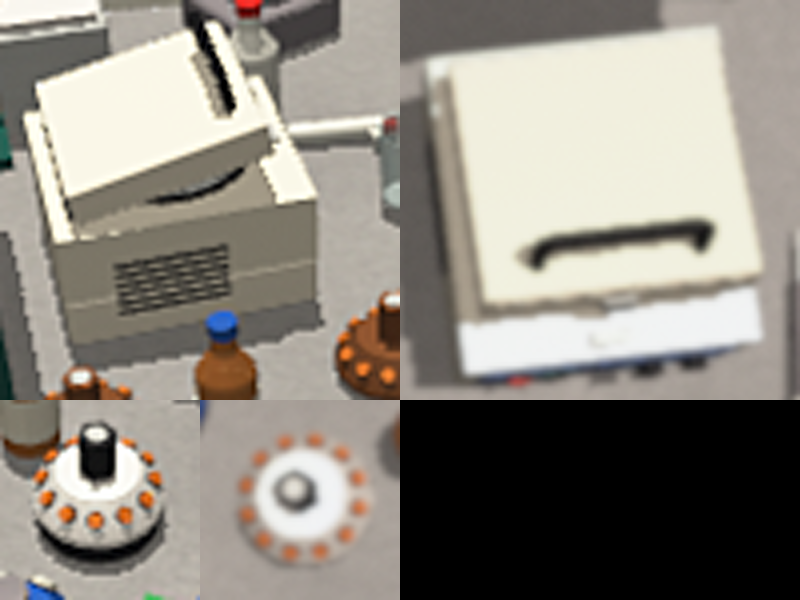

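```bash
cat > fit.py <<'E'
from h import *
from scipy.optimize import least_squares
np.set_printoptions(precision=4,suppress=True)
def rz(t): return np.array([[np.cos(t),-np.sin(t),0],[np.sin(t),np.cos(t),0],[0,0,1]])
def case(p,q): return np.array([p[0],p[1],0])+rz(p[2])@np.array(q)
def lid(p,q,th=None):
    th=p[3] if th is None else th; x,y,z=q   # raise: -x -> +z
    return case(p,[.102+x*np.cos(th)+z*np.sin(th), y, .137-x*np.sin(th)+z*np.cos(th)])
E
python3 - <<'E'
from fit import *
a=snapshot("scene");b=snapshot("top")
S=lambda m:np.array([180,120])+(np.array(m)+.5)/4-.5
T=lambda m:np.array([262,105])+(np.array([m[0]-400,m[1]])+.5)/4-.5
C=[(a,S((75,345)),[.125,.115,0]),(a,S((320,322)),[-.125,.115,0]),(a,S((50,243)),[.125,.115,.135]),(a,S((316,197)),[-.125,.115,.135]),(a,S((25,115)),[.125,-.115,.135]),
(b,T((468,375)),[-.125,.115,.135]),(b,T((760,340)),[-.125,-.115,.135]),(b,T((430,58)),[.125,.115,.135])]
L=[(b,T((536,250)),[-.172,.056,.08]),(b,T((712,229)),[-.172,-.056,.08]),(a,S((270,125)),[-.197,.103,.04]),(a,S((270,152)),[-.197,.103,0]),(a,S((38,85)),[0,-.103,.04])]
def r(p):
    return np.concatenate([proj(s,case(p,q))[0]-x for s,x,q in C]+[proj(s,lid(p,q))[0]-x for s,x,q in L])
f=least_squares(r,[.58,-.2,-.1,.25],loss="soft_l1")
p=f.x;print(p,np.degrees(p[2:]));print(r(p).reshape(-1,2))
np.save("p.npy",p)
print("handle now",lid(p,[-.172,0,.08]),"at55",lid(p,[-.172,0,.08],.96))
# rotor
M=lambda m,o,k0:np.array(o)+(np.array(m)+.5)/4-.5
g1=M((98,432),(230,222),0);g2=M((294-200,490-400),(163,157),0)
g1=M((98,432-400),(230,222),0)
print("grip top",g1,g2,tri(a,g1,b,g2),atz(a,g1,.099),atz(b,g2,.099))
# body 112 dia circle z=14+14=.028 in top view centre
print("body", atz(b,M((304-200,498-400),(163,157),0),.03))
for s in(a,b):
  for n in("rotor_mid","rotor_grip","rotor_bore"):
    z={"rotor_mid":.0565,"rotor_grip":.079,"rotor_bore":.014}[n]
    for l in landmark_of(s,n):
      d=proj(s,[[.48,.17,.06]])[0]
      print(n,np.round(l["point"],1),round(l["conf"],2),atz(s,l["point"],z))
E
```

```text
[ 0.6043 -0.1942  0.1286  0.2025] [ 7.3665 11.6005]
[[-0.9627  1.431 ]
 [-0.4029 -4.5271]
 [ 0.9758 -0.6964]
 [ 0.002  -0.6591]
 [-0.4634 -0.9296]
 [-0.8941  0.0009]
 [ 0.0707  0.7904]
 [-0.5667  0.4411]
 [ 2.7761 -0.7114]
 [-2.0072  0.3744]
 [-0.791  -0.4911]
 [ 1.6894  1.2659]
 [-1.0431 -1.1422]]
handle now [ 0.5543 -0.2006  0.25  ] at55 [ 0.6726 -0.1853  0.3238]
grip top [254.125 229.625] [186.125 179.125] (array([0.5231, 0.1933, 0.0993]), np.float64(0.001889998071017592)) [0.5221 0.1933 0.099 ] [0.524  0.1932 0.099 ]
body [0.5266 0.1948 0.03  ]
rotor_mid [280.3 205. ] 0.94 [0.4055 0.0382 0.0565]
rotor_mid [357.6 262.2] 0.86 [0.2185 0.3436 0.0565]
rotor_mid [250.4 249.1] 0.66 [0.5412 0.2373 0.0565]
rotor_mid [304.9 247.6] 0.55 [0.3656 0.2584 0.0565]
rotor_mid [220.8 165.5] 0.55 [ 0.6058 -0.2514  0.0565]
rotor_grip [278.3 197.9] 0.95 [0.4106 0.0234 0.079 ]
rotor_grip [254.1 234. ] 0.8 [0.5227 0.1934 0.079 ]
rotor_grip [303.4 238.7] 0.62 [0.3674 0.2398 0.079 ]
rotor_grip [356.7 256.6] 0.59 [0.2233 0.3398 0.079 ]
rotor_grip [241.9 142.3] 0.31 [ 0.5012 -0.3838  0.079 ]
rotor_bore [306
[... 283 characters left out ...]
 0.0722 0.0565]
rotor_mid [188.7 180. ] 0.69 [0.5269 0.1909 0.0565]
rotor_mid [173.9 235.8] 0.67 [0.344  0.2322 0.0565]
rotor_mid [380.1 172.9] 0.34 [ 0.564  -0.438   0.0565]
rotor_grip [173.1 233.9] 0.88 [0.35   0.2312 0.079 ]
rotor_grip [191.  182.2] 0.81 [0.517 0.18  0.079]
rotor_grip [229.6 127.2] 0.62 [0.701  0.0603 0.079 ]
rotor_grip [242.8 217.1] 0.58 [0.4082 0.0106 0.079 ]
rotor_grip [141.7 269.5] 0.58 [0.236  0.3261 0.079 ]
rotor_bore [144.4 273.2] 0.93 [0.2187 0.3324 0.014 ]
rotor_bore [228.6 132.8] 0.82 [0.6982 0.0663 0.014 ]
rotor_bore [243.5 217.8] 0.8 [0.4088 0.0088 0.014 ]
rotor_bore [176.1 233.4] 0.64 [0.352  0.2325 0.014 ]
rotor_bore [189.4 182.4] 0.56 [0.5243 0.1942 0.014 ]
```

```bash
cat > plan.py <<'E'
from fit import *
from scipy.spatial.transform import Rotation as Ro
p=np.load("p.npy")
def tool(tilt,yaw,jaw):
    # tool x forward-down, tilt deg from vertical, jaw 'v' in vertical plane or 'h' horizontal
    t=np.radians(tilt); x=np.array([np.sin(t),0,-np.cos(t)])
    y=np.array([np.cos(t),0,np.sin(t)]) if jaw=="v" else np.array([0,1.,0])
    return rz(np.radians(yaw))@np.c_[x,y,np.cross(x,y)]
def rows(goals,cl,R0=None,P0=None):
    """goals: list of (pos,R,n). Prints tool-frame rows."""
    s=sense(); P=np.array(s["tool_pos"]) if P0 is None else P0; R=np.array(s["tool_rot"]) if R0 is None else R0
    out=[]
    for g,G,n in goals:
        rv=Ro.from_matrix(R.T@G).as_rotvec(); A=P.copy();B=R.copy()
        for i in range(1,n+1):
            Pn=A+(g-A)*i/n; Rn=B@Ro.from_rotvec(rv*i/n).as_matrix()
            d=R.T@(Pn-P)*1000; w=np.degrees(Ro.from_matrix(R.T@Rn).as_rotvec())
            out.append([cl]+np.round(d,1).tolist()+np.round(w,1).tolist()); P,R=Pn,Rn
    for k in range(0,len(out),12): print("--");print(json.dumps([out[k:k+12]]))
    return P,R
def st():
    s=sense();print("t",round(s["time_s"],2),"P",s["tool_pos"],"F",s["wrist_force"],"T",s["torque"],"w",round(s["grip_width"],3),"q",s["qpos"])
    return s
E
python3 - <<'E'
from plan import *
R=tool(15,np.degrees(p[2]),"v"); h=lid(p,[-.172,0,.08])
print(h,R)
pre=h-R[:,0]*.10
s=sense();mid=np.array([.40,.25,.40])
rows([(mid,Ro.from_matrix(s["tool_rot"])*Ro.identity() and np.array(s["tool_rot"])@Ro.from_rotvec(Ro.from_matrix(np.array(s["tool_rot"]).T@R).as_rotvec()*.5).as_matrix(),12),(pre,R,15)],0.6)
E
```

```text
[ 0.5543 -0.2006  0.25  ] [[ 0.2567  0.958   0.1282]
 [ 0.0332  0.1238 -0.9917]
 [-0.9659  0.2588  0.    ]]
--
[[[0.6, -12.6, -19.0, 21.2, 2.4, -0.3, 0.6], [0.6, -12.7, -18.0, 22.1, 2.4, -0.3, 0.6], [0.6, -12.8, -16.9, 22.9, 2.4, -0.3, 0.6], [0.6, -12.8, -15.8, 23.6, 2.4, -0.3, 0.6], [0.6, -12.8, -14.7, 24.3, 2.4, -0.3, 0.6], [0.6, -12.8, -13.6, 25.0, 2.4, -0.3, 0.6], [0.6, -12.8, -12.4, 25.6, 2.4, -0.3, 0.6], [0.6, -12.8, -11.2, 26.1, 2.4, -0.3, 0.6], [0.6, -12.8, -10.0, 26.6, 2.4, -0.3, 0.6], [0.6, -12.7, -8.7, 27.1, 2.4, -0.3, 0.6], [0.6, -12.6, -7.5, 27.5, 2.4, -0.3, 0.6], [0.6, -12.6, -6.2, 27.8, 2.4, -0.3, 0.6]]]
--
[[[0.6, 3.1, -11.4, 29.4, 1.9, -0.2, 0.5], [0.6, 3.1, -10.4, 29.7, 1.9, -0.2, 0.5], [0.6, 3.2, -9.4, 30.0, 1.9, -0.2, 0.5], [0.6, 3.2, -8.5, 30.3, 1.9, -0.2, 0.5], [0.6, 3.3, -7.5, 30.6, 1.9, -0.2, 0.5], [0.6, 3.4, -6.5, 30.8, 1.9, -0.2, 0.5], [0.6, 3.5, -5.5, 31.0, 1.9, -0.2, 0.5], [0.6, 3.6, -4.5, 31.1, 1.9, -0.2, 0.5], [0.6, 3.7, -3.5, 31.2, 1.9, -0.2, 0.5], [0.6, 3.8, -2.5, 31.3, 1.9, -0.2, 0.5], [0.6, 3.9, -1.5, 31.4, 1.9, -0.2, 0.5], [0.6, 4.0, -0.5, 31.4, 1.9, -0.2, 0.5]]]
--
[[[0.6, 4.2, 0.5, 31.4, 1.9, -0.2, 0.5], [0.6, 4.3, 1.5, 31.3, 1.9, -0.2, 0.5], [0.6, 4.5, 2.5, 31.2, 1.9, -0.2, 0.5]]]
```

Request:
step_arm([
  [[0.6, -13, -19, 21, 2.4, -0.3, 0.6], [0.6, -13, -18, 22, 2.4, -0.3, 0.6], [0.6, -13, -17, 23, 2.4, -0.3, 0.6], [0.6, -13, -16, 24, 2.4, -0.3, 0.6], [0.6, -13, -15, 24, 2.4, -0.3, 0.6], [0.6, -13, -14, 25, 2.4, -0.3, 0.6], [0.6, -13, -12, 26, 2.4, -0.3, 0.6], [0.6, -13, -11, 26, 2.4, -0.3, 0.6], [0.6, -13, -10, 27, 2.4, -0.3, 0.6], [0.6, -13, -9, 27, 2.4, -0.3, 0.6], [0.6, -13, -8, 28, 2.4, -0.3, 0.6], [0.6, -13, -6, 28, 2.4, -0.3, 0.6]],
], newtons=50)

```text
time_s: 2.9
tool_pos: [0.398, 0.2354, 0.4053]
tool_rot: [[0.129, 0.81, 0.572], [0.056, 0.57, -0.82], [-0.99, 0.137, 0.028]]
wrist_force: [0.7, -0.1, -0.2]
grip_width: 0.399
```

Request:
step_arm([
  [[0.6, 3, -11, 29, 1.9, -0.2, 0.5], [0.6, 3, -10, 30, 1.9, -0.2, 0.5], [0.6, 3, -9, 30, 1.9, -0.2, 0.5], [0.6, 3, -8, 30, 1.9, -0.2, 0.5], [0.6, 3, -7, 31, 1.9, -0.2, 0.5], [0.6, 3, -6, 31, 1.9, -0.2, 0.5], [0.6, 3, -5, 31, 1.9, -0.2, 0.5], [0.6, 3, -4, 31, 1.9, -0.2, 0.5], [0.6, 3, -3, 31, 1.9, -0.2, 0.5], [0.6, 3, -2, 31, 1.9, -0.2, 0.5], [0.6, 3, -1, 31, 1.9, -0.2, 0.5], [0.6, 3, 0, 31, 1.9, -0.2, 0.5]],
])

```text
time_s: 3.9
tool_pos: [0.4964, -0.1461, 0.368]
tool_rot: [[0.258, 0.948, 0.188], [0.066, 0.177, -0.982], [-0.964, 0.266, -0.017]]
wrist_force: [0.1, 1.0, 0.2]
grip_width: 0.393
```

```bash
python3 - <<'E'
from plan import *
R=tool(15,np.degrees(p[2]),"v"); h=lid(p,[-.172,0,.08])
s=st();print(s["tool_rot"])
rows([(h-R[:,0]*.10,R,8)],.6)
E
```

```text
t 3.9 P [ 0.4964 -0.1461  0.368 ] F [0.0953 1.0322 0.2238] T [-0.0389  0.2027  0.0565] w 0.393 q [-0.5336 -0.0211  0.8378  1.8922 -0.1457  1.0378  0.5529]
[[ 0.2581  0.9476  0.1882]
 [ 0.0659  0.1771 -0.982 ]
 [-0.9639  0.2658 -0.0167]]
--
[[[0.6, 3.2, 1.8, 7.9, 0.4, -0.2, -0.0], [0.6, 3.2, 1.9, 7.9, 0.4, -0.2, -0.0], [0.6, 3.2, 1.9, 7.8, 0.4, -0.2, -0.0], [0.6, 3.2, 2.0, 7.8, 0.4, -0.2, -0.0], [0.6, 3.3, 2.1, 7.8, 0.4, -0.2, -0.0], [0.6, 3.3, 2.1, 7.8, 0.4, -0.2, -0.0], [0.6, 3.3, 2.2, 7.7, 0.4, -0.2, -0.0], [0.6, 3.4, 2.2, 7.7, 0.4, -0.2, -0.0]]]
```

Request:
step_arm([
  [[0.6, 5, 3, 13, 0.6, -0.3, 0], [0.6, 5, 3, 13, 0.6, -0.3, 0], [0.6, 5, 3, 13, 0.6, -0.3, 0], [0.6, 5, 3, 12, 0.6, -0.3, 0], [0.6, 5, 3, 11, 0.6, -0.3, 0], [0.6, 10, 0, 0, 0, 0, 0], [0.6, 10, 0, 0, 0, 0, 0], [0.6, 10, 0, 0, 0, 0, 0], [0.6, 10, 0, 0, 0, 0, 0], [0.6, 5, 0, 0, 0, 0, 0]],
])

```text
time_s: 4.73
tool_pos: [0.5402, -0.2111, 0.3002]
tool_rot: [[0.267, 0.956, 0.119], [0.036, 0.114, -0.993], [-0.963, 0.269, -0.004]]
wrist_force: [0.1, -0.4, 0.3]
grip_width: 0.404
```

```bash
python3 - <<'E'
from plan import *
R=tool(15,np.degrees(p[2]),"v"); h=lid(p,[-.172,0,.08])
s=st();print(np.degrees(Ro.from_matrix(s["tool_rot"].T@R).as_rotvec()))
print("to handle, tool mm",s["tool_rot"].T@(h-s["tool_pos"])*1000)
a=snapshot("scene");b=snapshot("top")
def c(s,x0,y0,w,h,k): return cv2.resize(s["color"][y0:y0+h,x0:x0+w,::-1],None,fx=k,fy=k,interpolation=cv2.INTER_CUBIC)
cv2.imwrite("pics/m2.png",np.hstack([c(a,190,90,100,100,4),c(b,262,105,100,100,4)]))
for n,q in(("scene",a),("top",b)): print(n,[proj(q,x)[0] for x in (h,lid(p,[-.172,.052,.08]),lid(p,[-.172,-.052,.08]),s["tool_pos"])])
E
```

```text
t 4.73 P [ 0.5402 -0.2111  0.3002] F [ 0.1245 -0.3551  0.3009] T [ 0.0146  0.3419 -0.0323] w 0.404 q [-0.3657  0.2407  0.8826  1.8617 -0.4273  0.9391  0.8237]
[-0.5484 -0.0838 -0.6047]
to handle, tool mm [52.494   1.123  -8.5573]
scene [array([231.1427, 130.0481]), array([234.126 , 136.8089]), array([228.3145, 123.639 ]), array([233.8018, 116.5531])]
top [array([318.0321, 164.3281]), array([299.8047, 166.2644]), array([336.2204, 162.3976]), array([325.0169, 166.4058])]
```

View pics/m2.png

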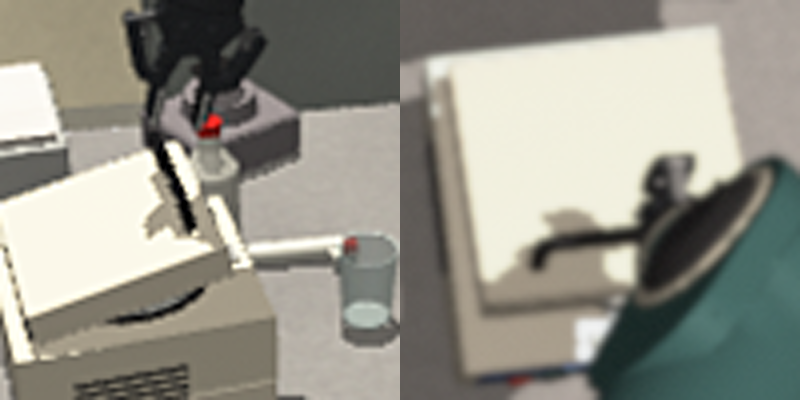

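Crop: the open jaws hover over the bar. The bar's near end in top is at about (297,165) px, against (299.8,166) predicted, so they agree. I'll descend and grip.

Request:
step_arm([
  [[0.6, 11, 0.5, -3, 0, 0, 0], [0.6, 11, 0.5, -3, 0, 0, 0], [0.6, 11, 0.5, -2, 0, 0, 0], [0.6, 11, 0, 0, 0, 0, 0], [0.6, 10, 0, 0, 0, 0, 0], [0.6, 3, 0, 0, 0, 0, 0], [1, 0, 0, 0, 0, 0, 0], [1, 0, 0, 0, 0, 0, 0], [1, 0, 0, 0, 0, 0, 0], [1, 0, 0, 0, 0, 0, 0], [1, 0, 0, 0, 0, 0, 0]],
], newtons=50)

```text
time_s: 5.75
tool_pos: [0.5576, -0.1992, 0.2407]
tool_rot: [[0.266, 0.956, 0.121], [0.036, 0.115, -0.993], [-0.963, 0.269, -0.004]]
wrist_force: [5.0, -1.7, -10.1]
grip_width: 0.133
```

```bash
python3 - <<'E'
from plan import *
s=st();R=s["tool_rot"]
g=s["tool_pos"]-.002*R[:,0]
h=lid(p,[-.172,0,.08]);print("grasp-h",g-h)
H=lid(p,[0,0,0]);v=rz(-p[2])@(g-H);print("radius",np.hypot(v[0],v[2]),"expect",np.hypot(.172,.08),"ang->lid",np.arctan2(v[2],-v[0])-np.arctan2(.08,.172))
th0=np.arctan2(v[2],-v[0])-np.arctan2(.08,.172)
n=14;ths=np.linspace(th0,.965,n+1)
P0=s["tool_pos"]; out=[]
G=[(P0+lid(p,[-.172,0,.08],t)-lid(p,[-.172,0,.08],th0),R,1) for t in ths[1:]]
rows(G,1)
E
```

```text
t 5.75 P [ 0.5576 -0.1992  0.2407] F [  4.9938  -1.7177 -10.095 ] T [-0.392  -0.2186 -0.007 ] w 0.133 q [-0.3204  0.3381  0.8209  1.9042 -0.5408  0.8376  0.8978]
grasp-h [ 0.0028  0.0013 -0.0073]
radius 0.18301326471358903 expect 0.18969449122207002 ang->lid 0.18008334202380766
--
[[[1, -6.5, 8.4, -0.1, 0.0, 0.0, 0.0], [1, -6.0, 8.8, -0.1, 0.0, 0.0, 0.0], [1, -5.5, 9.1, -0.1, 0.0, 0.0, 0.0], [1, -5.0, 9.4, -0.1, 0.0, 0.0, 0.0], [1, -4.4, 9.7, -0.1, 0.0, 0.0, 0.0], [1, -3.9, 9.9, -0.1, 0.0, 0.0, 0.0], [1, -3.3, 10.1, -0.1, 0.0, 0.0, 0.0], [1, -2.8, 10.3, -0.1, 0.0, 0.0, 0.0], [1, -2.2, 10.4, -0.1, 0.0, 0.0, 0.0], [1, -1.6, 10.5, -0.1, 0.0, 0.0, 0.0], [1, -1.0, 10.6, -0.1, 0.0, 0.0, 0.0], [1, -0.4, 10.6, -0.1, 0.0, 0.0, 0.0]]]
--
[[[1, 0.2, 10.6, -0.1, 0.0, 0.0, 0.0], [1, 0.8, 10.6, -0.1, 0.0, 0.0, 0.0]]]
```

Request:
step_arm([
  [[1, -6.5, 8.4, 0, 0, 0, 0], [1, -6, 8.8, 0, 0, 0, 0], [1, -5.5, 9, 0, 0, 0, 0], [1, -5, 9.4, 0, 0, 0, 0], [1, -4.4, 9.7, 0, 0, 0, 0], [1, -4, 10, 0, 0, 0, 0], [1, -3.3, 10, 0, 0, 0, 0], [1, -2.8, 10, 0, 0, 0, 0], [1, -2.2, 10, 0, 0, 0, 0], [1, -1.6, 10, 0, 0, 0, 0]],
])

```text
time_s: 6.58
tool_pos: [0.6343, -0.1888, 0.3046]
tool_rot: [[0.248, 0.961, 0.12], [0.04, 0.113, -0.993], [-0.968, 0.251, -0.011]]
wrist_force: [-7.6, 1.6, -5.1]
grip_width: 0.133
```

```bash
cat > lift.py <<'E'
from plan import *
s=st();R=s["tool_rot"]
g=s["tool_pos"]-.002*R[:,0]
H=lid(p,[0,0,0]);v=rz(-p[2])@(g-H)
th0=np.arctan2(v[2],-v[0])-np.arctan2(.08,.172);print("radius",np.hypot(v[0],v[2]),"lid",th0)
n=max(1,int(np.ceil((.96-th0)/.05)));ths=np.linspace(th0,.96,n+1)
G=[(s["tool_pos"]+lid(p,[-.172,0,.08],t)-lid(p,[-.172,0,.08],th0),R,1) for t in ths[1:]]
rows(G,1)
E
python3 lift.py
```

```text
t 6.58 P [ 0.6343 -0.1888  0.3046] F [-7.5646  1.5661 -5.0737] T [0.2214 2.2643 0.3439] w 0.133 q [-0.325   0.4227  0.8255  1.6527 -0.5256  1.0297  0.7787]
radius 0.1842275829633797 lid 0.7338252079409704
--
[[[1, -1.1, 8.5, -0.1, 0.0, 0.0, 0.0], [1, -0.7, 8.6, -0.1, 0.0, 0.0, 0.0], [1, -0.3, 8.6, -0.1, 0.0, 0.0, 0.0], [1, 0.1, 8.6, -0.1, 0.0, 0.0, 0.0], [1, 0.5, 8.6, -0.1, 0.0, 0.0, 0.0]]]
```

Request:
step_arm([
  [[1, -1, 8.5, 0, 0, 0, 0], [1, -0.7, 8.6, 0, 0, 0, 0], [1, -0.3, 8.6, 0, 0, 0, 0], [1, 0, 8.6, 0, 0, 0, 0], [1, 0.5, 8.6, 0, 0, 0, 0], [1, 0, 0, 0, 0, 0, 0]],
])

```text
time_s: 7.08
tool_pos: [0.6754, -0.1831, 0.3182]
tool_rot: [[0.238, 0.964, 0.121], [0.043, 0.114, -0.993], [-0.97, 0.241, -0.014]]
wrist_force: [6.9, -1.4, -10.1]
grip_width: 0.134
```

```bash
python3 lift.py; python3 - <<'E'
from plan import *
a=snapshot("scene");b=snapshot("top")
def c(s,x0,y0,w,h,k): return cv2.resize(s["color"][y0:y0+h,x0:x0+w,::-1],None,fx=k,fy=k,interpolation=cv2.INTER_CUBIC)
cv2.imwrite("pics/m3.png",np.hstack([c(a,180,80,100,120,4),c(b,262,85,100,120,4)]))
E
```

```text
t 7.08 P [ 0.6754 -0.1831  0.3182] F [  6.8936  -1.365  -10.0961] T [-0.5621 -0.3839  0.0648] w 0.134 q [-0.2987  0.493   0.809   1.5291 -0.549   1.1009  0.7453]
radius 0.1856710177808725 lid 0.9702891278170322
--
[[[1, -0.1, -1.9, 0.0, 0.0, 0.0, 0.0]]]
```

View pics/m3.png

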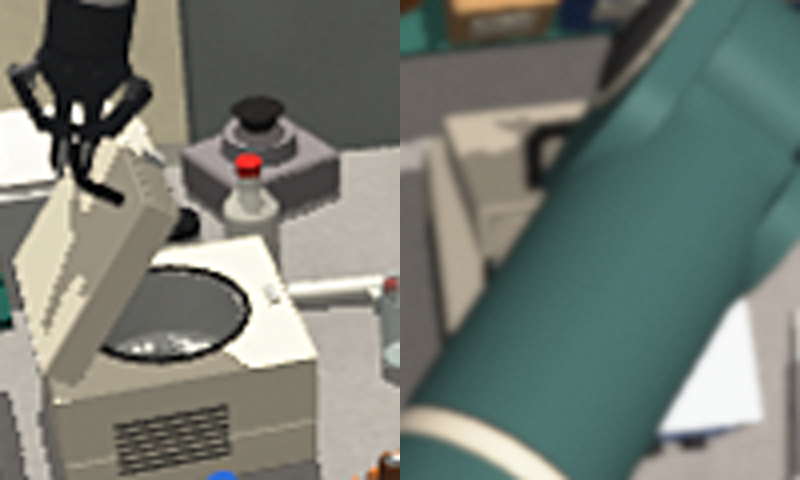

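```bash
python3 - <<'E'
from plan import *
a=snapshot("scene")
for t in(.88,.92,.96,1.0):
  print(t,[((proj(a,lid(p,q,t))[0]-[180,80])*4+1.5).round(0) for q in([-.197,.103,0],[-.197,.103,.04],[-.197,-.103,0])])
for z in (.135,.139):print([((proj(a,case(p,[.078*np.cos(k),.078*np.sin(k),z]))[0]-[180,80])*4+1.5).round(0).tolist() for k in np.radians([90,135,180,225,270])])
for n in("lid_edge","spindle_tip","spindle_seat","chamber_rim","lid_handle"):
  print(n,[(np.round((l["point"]-np.array([180,80]))*4+1.5),round(l["conf"],2)) for l in landmark_of(a,n)])
print(((proj(a,[case(p,[0,0,.105]),case(p,[0,0,.075])])-[180,80])*4+1.5).round())
E
```

```text
0.88 [array([198., 224.]), array([162., 204.]), array([155., 120.])]
0.92 [array([191., 220.]), array([153., 201.]), array([148., 117.])]
0.96 [array([184., 216.]), array([144., 199.]), array([141., 113.])]
1.0 [array([176., 213.]), array([136., 197.]), array([134., 110.])]
[[179.0, 355.0], [230.0, 332.0], [240.0, 298.0], [206.0, 274.0], [149.0, 271.0]]
[[179.0, 351.0], [230.0, 329.0], [240.0, 295.0], [206.0, 270.0], [149.0, 267.0]]
lid_edge [(array([165., 158.]), 0.57)]
spindle_tip [(array([158., 327.]), 0.74), (array([ 50., 334.]), 0.57)]
spindle_seat [(array([179., 361.]), 0.72), (array([ 52., 330.]), 0.5), (array([235., 594.]), 0.36), (array([444., 895.]), 0.21)]
chamber_rim [(array([180., 308.]), 0.66)]
lid_handle [(array([ 77., 146.]), 0.8)]
[[166. 336.]
 [168. 360.]]
```

Request:
step_arm([
  [[1, 0, -3, 0, 0, 0, 0], [0.75, 0, 0, 0, 0, 0, 0], [0.7, 0, 0, 0, 0, 0, 0], [0.7, 0, 0, 0, 0, 0, 0], [0.7, -10, 0, 0, 0, 0, 0], [0.7, -20, 0, 0, 0, 0, 0], [0.7, -30, 0, 0, 0, 0, 0], [0.7, -30, 0, 0, 0, 0, 0], [0.7, -10, -30, 0, 0, 0, 0], [0.7, 0, -40, 0, 0, 0, 0], [0.7, 0, -40, 0, 0, 0, 0], [0.7, 0, -40, 0, 0, 0, 0]],
])

```text
time_s: 8.48
tool_pos: [0.5033, -0.2058, 0.3889]
tool_rot: [[0.249, 0.961, 0.124], [0.039, 0.118, -0.992], [-0.968, 0.252, -0.009]]
wrist_force: [0.1, -1.2, 1.9]
grip_width: 0.299
```

```bash
python3 - <<'E'
from plan import *
s=st();print(s["tool_rot"])
rot=np.array([.523,.1935,0.])
R=tool(45,10,"h")
pre=rot+[0,0,.087]-.12*R[:,0]; pre[2]+=.02
print(pre)
Rm=s["tool_rot"]@Ro.from_rotvec(Ro.from_matrix(s["tool_rot"].T@R).as_rotvec()*.5).as_matrix()
print(np.degrees(Ro.from_matrix(s["tool_rot"].T@R).as_rotvec()))
rows([(np.array([.45,.0,.38]),Rm,10),(pre,R,12)],.4)
a=snapshot("scene")
cv2.imwrite("pics/m4.png",cv2.resize(a["color"][80:200,180:280,::-1],None,fx=5,fy=5,interpolation=cv2.INTER_CUBIC))
E
```

```text
t 8.48 P [ 0.5033 -0.2058  0.3889] F [ 0.1421 -1.2247  1.9301] T [-0.1239  0.2606 -0.0488] w 0.299 q [-0.4927  0.0567  0.9456  1.7972 -0.2122  1.1081  0.6458]
[[ 0.2491  0.9605  0.1237]
 [ 0.0393  0.1175 -0.9923]
 [-0.9677  0.2521 -0.0085]]
[0.4394 0.1788 0.1919]
[-90.4605 -23.1591  24.7812]
--
[[[0.4, 0.3, -2.9, -21.1, -4.5, -1.2, 1.2], [0.4, -0.1, -1.3, -21.2, -4.5, -1.2, 1.2], [0.4, -0.6, 0.4, -21.3, -4.5, -1.2, 1.2], [0.4, -1.0, 2.1, -21.1, -4.5, -1.2, 1.2], [0.4, -1.3, 3.8, -20.9, -4.5, -1.2, 1.2], [0.4, -1.6, 5.5, -20.5, -4.5, -1.2, 1.2], [0.4, -1.9, 7.1, -20.0, -4.5, -1.2, 1.2], [0.4, -2.1, 8.7, -19.3, -4.5, -1.2, 1.2], [0.4, -2.3, 10.3, -18.5, -4.5, -1.2, 1.2], [0.4, -2.5, 11.7, -17.6, -4.5, -1.2, 1.2], [0.4, 12.6, 6.7, -16.2, -3.8, -1.0, 1.0], [0.4, 12.5, 7.6, -16.0, -3.8, -1.0, 1.0]]]
--
[[[0.4, 12.4, 8.4, -15.7, -3.8, -1.0, 1.0], [0.4, 12.3, 9.2, -15.3, -3.8, -1.0, 1.0], [0.4, 12.2, 9.9, -14.9, -3.8, -1.0, 1.0], [0.4, 12.1, 10.7, -14.4, -3.8, -1.0, 1.0], [0.4, 12.1, 11.4, -13.9, -3.8, -1.0, 1.0], [0.4, 12.1, 12.1, -13.3, -3.8, -1.0, 1.0], [0.4, 12.1, 12.7, -12.7, -3.8, -1.0, 1.0], [0.4, 12.1, 13.3, -12.0, -3.8, -1.0, 1.0], [0.4, 12.1, 13.9, -11.3, -3.8, -1.0, 1.0], [0.4, 12.2, 14.4, -10.6, -3.8, -1.0, 1.0]]]
```

View pics/m4.png

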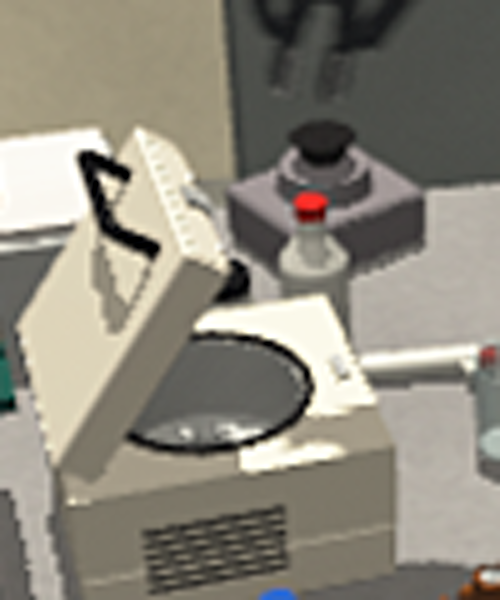

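Lid confirmed: its front corner is at scene px (225.7,133.6), which fits 0.96 rad. I'll refine the spindle position from the black rim ring, and also move towards the rotor.

Request:
step_arm([
  [[0.4, 0, -3, -21, -4.5, -1.2, 1.2], [0.4, 0, -1, -21, -4.5, -1.2, 1.2], [0.4, -0.6, 0, -21, -4.5, -1.2, 1.2], [0.4, -1, 2, -21, -4.5, -1.2, 1.2], [0.4, -1, 4, -21, -4.5, -1.2, 1.2], [0.4, -2, 5, -20, -4.5, -1.2, 1.2], [0.4, -2, 7, -20, -4.5, -1.2, 1.2], [0.4, -2, 9, -19, -4.5, -1.2, 1.2], [0.4, -2, 10, -18, -4.5, -1.2, 1.2], [0.4, -2, 12, -18, -4.5, -1.2, 1.2], [0.4, 12, 7, -16, -3.8, -1, 1], [0.4, 12, 8, -16, -3.8, -1, 1]],
])

```text
time_s: 9.53
tool_pos: [0.4371, 0.0269, 0.3613]
tool_rot: [[0.58, 0.413, 0.702], [-0.022, 0.869, -0.493], [-0.814, 0.271, 0.514]]
wrist_force: [1.6, -0.1, -0.1]
grip_width: 0.601
```

```bash
python3 - <<'E'
from plan import *
s=st()
rot=np.array([.523,.1935,0.]);R=tool(45,10,"h")
pre=rot+[0,0,.087]-.12*R[:,0]; pre[2]+=.02
rows([(pre,R,11)],.4)
a=snapshot("scene");g=cv2.cvtColor(a["color"],cv2.COLOR_RGB2GRAY)
# radial search of darkest ring pixel about predicted centre
pts=[]
for k in np.radians(np.arange(100,260,6)):   # front & sides (camera visible), centrifuge frame
    rr=np.arange(.070,.092,.0005)
    q=proj(a,[case(p,[r*np.cos(k),r*np.sin(k),.139]) for r in rr]).astype(np.float32)
    v=cv2.remap(g,q[:,0].reshape(-1,1),q[:,1].reshape(-1,1),cv2.INTER_LINEAR).ravel().astype(float)
    w=np.clip(80-v,0,None)
    if w.sum()>100: pts.append((k,(w*rr).sum()/w.sum()))
pts=np.array(pts);A=np.c_[np.cos(pts[:,0]),np.sin(pts[:,0]),np.ones(len(pts))]
x=np.linalg.lstsq(A,pts[:,1],rcond=None)[0];print("offset case frame, r",x,"res",np.abs(A@x-pts[:,1]).max(),len(pts))
print(np.c_[np.degrees(pts[:,0]),pts[:,1]][::3])
print(case(p,[x[0],x[1],0]),case(p,[0,0,0]))
E
```

```text
t 9.53 P [0.4371 0.0269 0.3613] F [ 1.5943 -0.0709 -0.1174] T [0.0379 0.5709 0.0166] w 0.601 q [-0.5107 -0.3745  0.2025  2.2801  0.4346  0.6773  0.4836]
--
[[[0.4, 12.4, 7.9, -14.6, -3.4, -0.7, 0.9], [0.4, 12.3, 8.6, -14.2, -3.4, -0.7, 0.9], [0.4, 12.3, 9.2, -13.9, -3.4, -0.7, 0.9], [0.4, 12.3, 9.8, -13.5, -3.4, -0.7, 0.9], [0.4, 12.3, 10.4, -13.0, -3.4, -0.7, 0.9], [0.4, 12.3, 10.9, -12.5, -3.4, -0.7, 0.9], [0.4, 12.3, 11.5, -12.0, -3.4, -0.7, 0.9], [0.4, 12.4, 11.9, -11.5, -3.4, -0.7, 0.9], [0.4, 12.5, 12.4, -10.9, -3.4, -0.7, 0.9], [0.4, 12.5, 12.8, -10.3, -3.4, -0.7, 0.9], [0.4, 12.6, 13.2, -9.7, -3.4, -0.7, 0.9]]]
offset case frame, r [-0.0003  0.0081  0.0794] res 0.0016065204251860532 26
[[100.       0.0879]
 [124.       0.0851]
 [142.       0.0842]
 [160.       0.0841]
 [178.       0.0815]
 [196.       0.0769]
 [214.       0.0751]
 [232.       0.0738]
 [250.       0.0714]]
[ 0.6029 -0.1862  0.    ] [ 0.6043 -0.1942  0.    ]
```

Request:
step_arm([
  [[0.4, 12, 8, -14, -3.4, -0.7, 0.9], [0.4, 12, 9, -14, -3.4, -0.7, 0.9], [0.4, 12, 9, -14, -3.4, -0.7, 0.9], [0.4, 12, 10, -13, -3.4, -0.7, 0.9], [0.4, 12, 10, -13, -3.4, -0.7, 0.9], [0.4, 12, 11, -12, -3.4, -0.7, 0.9], [0.4, 12, 12, -12, -3.4, -0.7, 0.9], [0.4, 12, 12, -11, -3.4, -0.7, 0.9], [0.4, 12, 12, -11, -3.4, -0.7, 0.9], [0.4, 12, 13, -10, -3.4, -0.7, 0.9], [0.4, 13, 13, -10, -3.4, -0.7, 0.9]],
])

```text
time_s: 10.5
tool_pos: [0.4444, 0.1648, 0.2187]
tool_rot: [[0.709, -0.123, 0.694], [0.102, 0.992, 0.073], [-0.697, 0.019, 0.716]]
wrist_force: [-0.5, -0.4, -0.4]
grip_width: 0.599
```

```bash
python3 - <<'E'
from plan import *
s=st();print(s["tool_rot"])
rot=np.array([.523,.1935,.087]);R=tool(45,10,"h")
rows([(rot-.10*R[:,0],R,3)],.4)
a=snapshot("scene");b=snapshot("top")
def c(s,x0,y0,w,h,k): return cv2.resize(s["color"][y0:y0+h,x0:x0+w,::-1],None,fx=k,fy=k,interpolation=cv2.INTER_CUBIC)
cv2.imwrite("pics/m5.png",np.hstack([c(a,205,195,80,90,5),c(b,268,115,80,90,5)]))
T=lambda u:((u-np.array([268,115]))*5+[402,2]).round(0).tolist()
print([T(x) for x in proj(b,[case(p,q) for q in([-.125,.115,.135],[-.125,-.115,.135],[-.078,0,.139],[0,.078,.139],[0,-.078,.139],[-.0552,.0552,.139],[-.0552,-.0552,.139],[0,0,.105])])])
print("tcp",((proj(a,s["tool_pos"])[0]-[205,195])*5+2).round(),"rotor grip top",((proj(a,[.523,.1935,.099])[0]-[205,195])*5+2).round())
E
```

```text
t 10.5 P [0.4444 0.1648 0.2187] F [-0.5458 -0.3844 -0.4154] T [-0.158   0.6435 -0.0623] w 0.599 q [-0.3456 -0.0292 -0.2762  2.5042  1.7767  0.3384 -0.598 ]
[[ 0.7094 -0.1234  0.694 ]
 [ 0.1017  0.9922  0.0726]
 [-0.6975  0.0191  0.7163]]
--
[[[0.4, 16.8, 4.7, -12.1, -0.9, 0.3, 0.4], [0.4, 16.9, 4.7, -11.9, -0.9, 0.3, 0.4], [0.4, 17.0, 4.8, -11.8, -0.9, 0.3, 0.4]]]
[[451.0, 419.0], [820.0, 379.0], [628.0, 323.0], [487.0, 212.0], [736.0, 186.0], [534.0, 296.0], [711.0, 277.0], [604.0, 209.0]]
tcp [359.  -6.] rotor grip top [246. 175.]
```

View pics/m5.png

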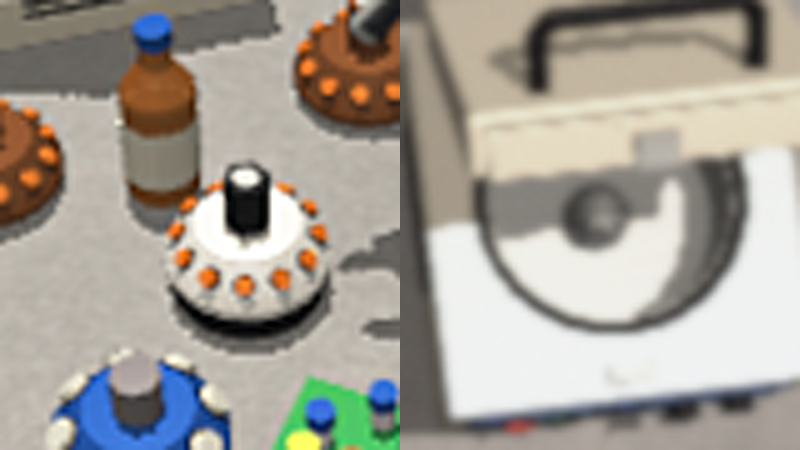

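The silver rotor with the black grip top is at scene px (253.8,230), the grip position I predicted. The chamber rim and spindle in the top view match my model within 1 px. I'll approach the rotor.

Request:
step_arm([
  [[0.4, 17, 5, -12, -0.9, 0.3, 0.4], [0.4, 17, 5, -12, -0.9, 0.3, 0.4], [0.4, 17, 5, -12, -0.9, 0.3, 0.4]],
])

```text
time_s: 10.85
tool_pos: [0.456, 0.1801, 0.1611]
tool_rot: [[0.7, -0.159, 0.696], [0.114, 0.987, 0.111], [-0.705, 0.002, 0.709]]
wrist_force: [0.5, -0.9, 0.7]
grip_width: 0.601
```

```bash
cat > go.py <<'E'
import sys
from plan import *
# go.py x y z tilt yaw n closure
x,y,z,tilt,yaw,n,c=map(float,sys.argv[1:])
s=st();R=tool(tilt,yaw,"h")
print("err rot",np.degrees(Ro.from_matrix(s["tool_rot"].T@R).as_rotvec()),"mm",s["tool_rot"].T@(np.array([x,y,z])-s["tool_pos"])*1000)
rows([(np.array([x,y,z]),R,int(n))],c)
E
python3 go.py .523 .1935 .089 45 10 10 .4
```

```text
t 10.85 P [0.456  0.1801 0.1611] F [ 0.4634 -0.8622  0.6853] T [-0.0908  0.7142  0.0048] w 0.601 q [-0.3543  0.1653 -0.2907  2.5083  2.168   0.4506 -0.9671]
err rot [-0.6545  0.1825  0.515 ] mm [99.2351  2.3779 -3.056 ]
--
[[[0.4, 9.9, 0.2, -0.3, -0.1, 0.0, 0.1], [0.4, 9.9, 0.2, -0.3, -0.1, 0.0, 0.1], [0.4, 9.9, 0.2, -0.3, -0.1, 0.0, 0.1], [0.4, 9.9, 0.2, -0.3, -0.1, 0.0, 0.1], [0.4, 9.9, 0.2, -0.3, -0.1, 0.0, 0.1], [0.4, 9.9, 0.2, -0.3, -0.1, 0.0, 0.1], [0.4, 9.9, 0.2, -0.3, -0.1, 0.0, 0.1], [0.4, 9.9, 0.2, -0.3, -0.1, 0.0, 0.1], [0.4, 9.9, 0.2, -0.3, -0.1, 0.0, 0.1], [0.4, 9.9, 0.2, -0.3, -0.1, 0.0, 0.1]]]
```

Request:
step_arm([
  [[0.4, 12, 0.3, -0.4, 0, 0, 0], [0.4, 12, 0.3, -0.4, 0, 0, 0], [0.4, 12, 0.3, -0.4, 0, 0, 0], [0.4, 12, 0.3, -0.4, 0, 0, 0], [0.4, 12, 0.3, -0.4, 0, 0, 0], [0.4, 12, 0.3, -0.4, 0, 0, 0], [0.4, 12, 0.3, -0.4, 0, 0, 0], [0.4, 10, 0.3, -0.2, 0, 0, 0], [0.4, 5, 0, 0, 0, 0, 0]],
])

```text
time_s: 11.6
tool_pos: [0.5369, 0.1797, 0.0951]
tool_rot: [[0.713, -0.114, 0.692], [0.073, 0.993, 0.088], [-0.698, -0.012, 0.716]]
wrist_force: [-0.9, 1.1, 0.4]
grip_width: 0.605
```

```bash
python3 go.py .523 .1935 .089 45 10 2 .4;  python3 - <<'E'
from plan import *
a=snapshot("scene");b=snapshot("top")
def c(s,x0,y0,w,h,k): return cv2.resize(s["color"][y0:y0+h,x0:x0+w,::-1],None,fx=k,fy=k,interpolation=cv2.INTER_CUBIC)
cv2.imwrite("pics/m6.png",c(a,205,195,80,80,6))
E
```

```text
t 11.6 P [0.5369 0.1797 0.0951] F [-0.9174  1.055   0.3723] T [0.2181 0.7776 0.2914] w 0.605 q [-0.2814  0.4537 -0.2781  2.3676  2.3794  0.5839 -1.1023]
err rot [-1.9478  0.7465  2.9555] mm [ -4.6583  15.406  -12.7928]
--
[[[0.4, -2.3, 7.7, -6.4, -1.0, 0.4, 1.5], [0.4, -2.1, 7.9, -6.3, -1.0, 0.4, 1.5]]]
```

View pics/m6.png

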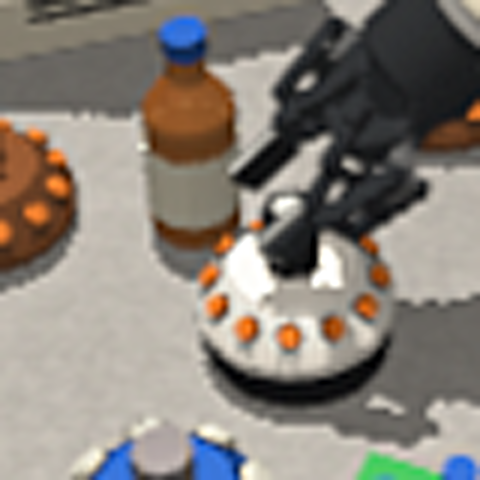

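Pose drifted about 13 mm to -y on the way in. The fingers straddle the grip at crop (290,235) and nothing has been touched. I'll correct it before closing.

Request:
step_arm([
  [[0.4, -2, 4, -3, -0.5, 0.2, 0.8], [0.4, -2, 5, -4, -0.6, 0.2, 0.8], [0.4, -1, 5, -4, -0.6, 0.2, 0.8], [0.4, 0, 3, -2, -0.3, 0.1, 0.5], [0.4, 0, 0, 0, 0, 0, 0]],
])

```text
time_s: 12.12
tool_pos: [0.5197, 0.1949, 0.0915]
tool_rot: [[0.697, -0.177, 0.695], [0.124, 0.984, 0.126], [-0.706, -0.002, 0.708]]
wrist_force: [0.6, -0.2, -0.3]
grip_width: 0.603
```

```bash
python3 go.py .523 .1935 .089 45 10 2 .4
```

```text
t 12.12 P [0.5197 0.1949 0.0915] F [ 0.6123 -0.1859 -0.3472] T [-0.1051  0.7116 -0.0147] w 0.603 q [-0.2716  0.4496 -0.3087  2.3919  2.443   0.5761 -1.1292]
err rot [ 0.2258  0.087  -0.0727] mm [ 3.9071 -1.9475  0.3642]
--
[[[0.4, 2.0, -1.0, 0.2, 0.1, 0.0, -0.0], [0.4, 2.0, -1.0, 0.2, 0.1, 0.0, -0.0]]]
```

Request:
step_arm([
  [[0.4, 2, -1, 0, 0, 0, 0], [0.4, 2, -1, 0, 0, 0, 0], [0.6, 0, 0, 0, 0, 0, 0], [0.75, 0, 0, 0, 0, 0, 0], [1, 0, 0, 0, 0, 0, 0], [1, 0, 0, 0, 0, 0, 0], [1, 0, 0, 0, 0, 0, 0], [1, 0, 0, 0, 0, 0, 0]],
], newtons=60)

```text
time_s: 12.78
tool_pos: [0.5232, 0.1932, 0.0888]
tool_rot: [[0.698, -0.177, 0.694], [0.124, 0.984, 0.127], [-0.706, -0.002, 0.709]]
wrist_force: [-1.7, -1.3, 2.8]
grip_width: 0.321
```

```bash
python3 go.py .523 .1935 .089 45 10 2 1
```

```text
t 12.78 P [0.5232 0.1932 0.0888] F [-1.6887 -1.2544  2.7755] T [-0.1983  0.7247  0.0425] w 0.321 q [-0.2638  0.4597 -0.308   2.387   2.4573  0.5793 -1.1342]
err rot [ 0.2372  0.127  -0.0504] mm [-0.2188  0.3463  0.0756]
--
[[[1.0, -0.1, 0.2, 0.0, 0.1, 0.1, -0.0], [1.0, -0.1, 0.2, 0.0, 0.1, 0.1, -0.0]]]
```

Opening 0.321 × 85 = 27.3 mm, so the jaws are on flats. Lifting straight up.

Request:
step_arm([
  [[1, -5, 0, 5, 0, 0, 0], [1, -7, 0, 7, 0, 0, 0], [1, -7, 0, 7, 0, 0, 0], [1, -7, 0, 7, 0, 0, 0], [1, -7, 0, 7, 0, 0, 0], [1, -7, 0, 7, 0, 0, 0], [1, -7, 0, 7, 0, 0, 0], [1, -7, 0, 7, 0, 0, 0]],
])

```text
time_s: 13.45
tool_pos: [0.5182, 0.1917, 0.1641]
tool_rot: [[0.686, -0.177, 0.706], [0.124, 0.984, 0.127], [-0.717, 0.001, 0.697]]
wrist_force: [0.8, -0.7, -6.4]
grip_width: 0.318
```

```bash
python3 go.py .48 .16 .30 45 10 8 1
```

```text
t 13.45 P [0.5182 0.1917 0.1641] F [ 0.7962 -0.7389 -6.4179] T [-0.332   1.5296 -0.0309] w 0.318 q [-0.3506  0.2377 -0.205   2.3729  2.1774  0.3564 -0.8769]
err rot [ 0.1174 -0.8238 -0.1822] mm [-127.5824  -24.2879   63.7101]
--
[[[1.0, -15.9, -3.0, 8.0, 0.0, -0.1, -0.0], [1.0, -15.9, -3.0, 8.0, 0.0, -0.1, -0.0], [1.0, -15.9, -3.0, 8.0, 0.0, -0.1, -0.0], [1.0, -15.9, -3.0, 8.1, 0.0, -0.1, -0.0], [1.0, -15.9, -3.1, 8.1, 0.0, -0.1, -0.0], [1.0, -15.9, -3.1, 8.1, 0.0, -0.1, -0.0], [1.0, -15.9, -3.1, 8.1, 0.0, -0.1, -0.0], [1.0, -15.8, -3.1, 8.2, 0.0, -0.1, -0.0]]]
```

Request:
step_arm([
  [[1, -9, 0, 9, 0, -0.2, 0], [1, -9, 0, 9, 0, -0.2, 0], [1, -9, 0, 9, 0, -0.2, 0], [1, -9, 0, 9, 0, -0.2, 0], [1, -9, 0, 9, 0, -0.2, 0], [1, -9, 0, 9, 0, -0.2, 0], [1, -9, 0, 9, 0, -0.2, 0], [1, -5, 0, 5, 0, -0.2, 0]],
])

```text
time_s: 14.12
tool_pos: [0.5138, 0.1919, 0.265]
tool_rot: [[0.7, -0.182, 0.69], [0.138, 0.983, 0.12], [-0.701, 0.011, 0.713]]
wrist_force: [0.2, -0.4, -5.6]
grip_width: 0.322
```

```bash
python3 go.py .50 .03 .265 45 9 9 1
```

```text
t 14.12 P [0.5138 0.1919 0.265 ] F [ 0.1577 -0.4494 -5.6257] T [-0.3533  1.5991 -0.0421] w 0.322 q [-0.4471  0.0069 -0.0968  2.3203  1.372   0.2525 -0.06  ]
err rot [ 0.6079  0.5129 -1.5161] mm [ -31.981  -156.6963  -28.8989]
--
[[[1.0, -3.6, -17.4, -3.2, 0.1, 0.1, -0.2], [1.0, -3.5, -17.4, -3.2, 0.1, 0.1, -0.2], [1.0, -3.4, -17.4, -3.2, 0.1, 0.1, -0.2], [1.0, -3.4, -17.5, -3.2, 0.1, 0.1, -0.2], [1.0, -3.3, -17.5, -3.1, 0.1, 0.1, -0.2], [1.0, -3.3, -17.5, -3.1, 0.1, 0.1, -0.2], [1.0, -3.2, -17.5, -3.1, 0.1, 0.1, -0.2], [1.0, -3.2, -17.5, -3.1, 0.1, 0.1, -0.2], [1.0, -3.1, -17.5, -3.1, 0.1, 0.1, -0.2]]]
```

Request:
step_arm([
  [[1, -3, -10, -3, 0, 0, 0], [1, -3, -14, -3, 0, 0, 0], [1, -3, -16, -3, 0, 0, -0.2], [1, -3, -18, -3, 0, 0, -0.2], [1, -3, -18, -3, 0, 0, -0.2]],
])

```text
time_s: 14.53
tool_pos: [0.5076, 0.1376, 0.2675]
tool_rot: [[0.705, -0.177, 0.687], [0.131, 0.984, 0.118], [-0.697, 0.007, 0.717]]
wrist_force: [0.4, -0.3, -5.1]
grip_width: 0.319
```

```bash
python3 go.py .50 .00 .265 45 9 7 1
```

```text
t 14.53 P [0.5076 0.1376 0.2675] F [ 0.3942 -0.2695 -5.1283] T [-0.3516  1.5188 -0.0246] w 0.319 q [-0.7503 -0.0686  0.3275  2.3839  1.3901  0.1895  0.0219]
err rot [ 0.5482  0.8231 -1.11  ] mm [ -21.7375 -134.1206  -23.2908]
--
[[[1.0, -3.1, -19.2, -3.3, 0.1, 0.1, -0.2], [1.0, -3.0, -19.2, -3.3, 0.1, 0.1, -0.2], [1.0, -3.0, -19.2, -3.3, 0.1, 0.1, -0.2], [1.0, -2.9, -19.2, -3.3, 0.1, 0.1, -0.2], [1.0, -2.9, -19.2, -3.2, 0.1, 0.1, -0.2], [1.0, -2.8, -19.2, -3.2, 0.1, 0.1, -0.2], [1.0, -2.7, -19.2, -3.2, 0.1, 0.1, -0.2]]]
```

```bash
python3 go.py .56 .06 .265 45 8 7 1
```

```text
t 14.53 P [0.5076 0.1376 0.2675] F [ 0.3942 -0.2695 -5.1283] T [-0.3516  1.5188 -0.0246] w 0.319 q [-0.7503 -0.0686  0.3275  2.3839  1.3901  0.1895  0.0219]
err rot [ 1.2502  0.8196 -1.8222] mm [ 28.4517 -85.6651  25.0115]
--
[[[1.0, 4.1, -12.2, 3.6, 0.2, 0.1, -0.3], [1.0, 4.1, -12.2, 3.6, 0.2, 0.1, -0.3], [1.0, 4.2, -12.2, 3.7, 0.2, 0.1, -0.3], [1.0, 4.2, -12.1, 3.7, 0.2, 0.1, -0.3], [1.0, 4.3, -12.1, 3.8, 0.2, 0.1, -0.3], [1.0, 4.3, -12.1, 3.8, 0.2, 0.1, -0.3], [1.0, 4.4, -12.1, 3.9, 0.2, 0.1, -0.3]]]
```

Request:
step_arm([
  [[1, 8, -2, 8, 0, 0.1, 0], [1, 8, -8, 8, 0, 0.1, -0.2], [1, 8, -12, 5, 0.2, 0.1, -0.3], [1, 4, -12, 4, 0.2, 0.1, -0.3], [1, 4, -12, 4, 0.2, 0.1, -0.3]],
])

```text
time_s: 14.95
tool_pos: [0.5279, 0.1189, 0.2679]
tool_rot: [[0.705, -0.167, 0.689], [0.125, 0.986, 0.111], [-0.698, 0.008, 0.716]]
wrist_force: [-0.5, -1.2, -5.4]
grip_width: 0.323
```

```bash
python3 go.py .56 -.02 .265 45 8 7 1
```

```text
t 14.95 P [0.5279 0.1189 0.2679] F [-0.4541 -1.2019 -5.4458] T [-0.3214  1.5985 -0.0032] w 0.323 q [-1.3046 -0.0909  0.9424  2.3673  1.4099  0.1882  0.0732]
err rot [ 0.8087  0.7017 -1.4912] mm [   7.23   -142.3612    4.6396]
--
[[[1.0, 1.0, -20.3, 0.7, 0.1, 0.1, -0.2], [1.0, 1.1, -20.3, 0.7, 0.1, 0.1, -0.2], [1.0, 1.2, -20.3, 0.7, 0.1, 0.1, -0.2], [1.0, 1.3, -20.3, 0.8, 0.1, 0.1, -0.2], [1.0, 1.3, -20.3, 0.8, 0.1, 0.1, -0.2], [1.0, 1.4, -20.3, 0.9, 0.1, 0.1, -0.2], [1.0, 1.5, -20.3, 0.9, 0.1, 0.1, -0.2]]]
```

Request:
step_arm([
  [[1, 0, 0, 0, 0, 4, 0], [1, 0, 0, 0, 0, 4, 0], [1, 0, 0, 0, 0, 4, 0], [1, 0, -6, 0, 0, 2, 0]],
])

```text
time_s: 15.28
tool_pos: [0.5297, 0.1075, 0.2671]
tool_rot: [[0.616, -0.155, 0.772], [0.095, 0.988, 0.122], [-0.782, -0.002, 0.623]]
wrist_force: [0.3, 0.1, -5.0]
grip_width: 0.321
```

```bash
python3 go.py .56 -.02 .265 33 8 7 1
```

```text
t 15.28 P [0.5297 0.1075 0.2671] F [ 0.3435  0.0904 -4.9604] T [-0.2887  1.3222 -0.0249] w 0.321 q [-1.4924 -0.1145  1.149   2.2919  0.7477  0.2988  0.7629]
err rot [ 0.8044  5.5693 -0.4512] mm [   8.1496 -130.6757    6.4846]
--
[[[1.0, 1.2, -18.7, 0.9, 0.1, 0.8, -0.1], [1.0, 1.2, -18.7, 1.0, 0.1, 0.8, -0.1], [1.0, 1.2, -18.7, 1.0, 0.1, 0.8, -0.1], [1.0, 1.2, -18.7, 1.1, 0.1, 0.8, -0.1], [1.0, 1.2, -18.7, 1.1, 0.1, 0.8, -0.1], [1.0, 1.2, -18.7, 1.2, 0.1, 0.8, -0.1], [1.0, 1.2, -18.6, 1.2, 0.1, 0.8, -0.1]]]
```

Request:
step_arm([
  [[1, 1, -12, 1, 0, 1, 0], [1, 1, -16, 1, 0, 1, 0], [1, 1, -18, 1, 0, 1, 0], [1, 1, -18, 1, 0, 1, 0], [1, 1, -18, 1, 0, 1, 0]],
])

```text
time_s: 15.7
tool_pos: [0.5414, 0.0456, 0.2633]
tool_rot: [[0.553, -0.156, 0.819], [0.09, 0.988, 0.127], [-0.828, 0.004, 0.56]]
wrist_force: [-0.5, 0.1, -5.9]
grip_width: 0.316
```

```bash
python3 go.py .55 -.10 .265 35 8 7 1
```

```text
t 15.7 P [0.5414 0.0456 0.2633] F [-0.4789  0.0856 -5.8507] T [-0.2707  1.2839  0.0245] w 0.316 q [-1.3759 -0.0414  1.2483  2.2381  0.0426  0.3228  1.5739]
err rot [ 0.6673 -0.9442 -0.7205] mm [  -9.8309 -145.1988  -10.4581]
--
[[[1.0, -1.4, -20.7, -1.5, 0.1, -0.1, -0.1], [1.0, -1.4, -20.7, -1.5, 0.1, -0.1, -0.1], [1.0, -1.3, -20.8, -1.4, 0.1, -0.1, -0.1], [1.0, -1.3, -20.8, -1.4, 0.1, -0.1, -0.1], [1.0, -1.3, -20.8, -1.3, 0.1, -0.1, -0.1], [1.0, -1.2, -20.8, -1.3, 0.1, -0.1, -0.1], [1.0, -1.2, -20.8, -1.3, 0.1, -0.1, -0.1]]]
```

Request:
step_arm([
  [[1, -1, -20, -1, 0, 0, 0], [1, -1, -20, -1, 0, 0, 0], [1, -1, -20, -1, 0, 0, 0], [1, -1, -20, -1, 0, 0, 0], [1, -1, -20, -1, 0, 0, 0], [1, -1, -20, -1, 0, 0, 0], [1, -1, -20, -1, 0, 0, 0]],
])

```text
time_s: 16.28
tool_pos: [0.5493, -0.098, 0.2612]
tool_rot: [[0.553, -0.154, 0.819], [0.093, 0.988, 0.122], [-0.828, 0.009, 0.56]]
wrist_force: [0.2, -0.3, -5.9]
grip_width: 0.322
```

```bash
python3 go.py .53 -.20 .245 45 7.4 8 1; python3 - <<'E'
from plan import *
print(case(p,[0,0,0]),case(p,[-.025,0,0]),case(p,[-.075,0,0]))
E
```

```text
t 16.28 P [ 0.5493 -0.098   0.2612] F [ 0.153  -0.3345 -5.934 ] T [-0.1984  1.2788 -0.0082] w 0.322 q [-0.8516  0.1233  1.1716  2.1839 -0.8325  0.4979  2.6718]
err rot [  0.7952 -10.9147  -1.3007] mm [ -6.7071 -98.0083 -37.3707]
--
[[[1.0, -0.8, -12.3, -4.7, 0.1, -1.4, -0.2], [1.0, -0.9, -12.3, -4.6, 0.1, -1.4, -0.2], [1.0, -1.0, -12.3, -4.6, 0.1, -1.4, -0.2], [1.0, -1.1, -12.3, -4.5, 0.1, -1.4, -0.2], [1.0, -1.1, -12.3, -4.5, 0.1, -1.4, -0.2], [1.0, -1.2, -12.3, -4.4, 0.1, -1.4, -0.2], [1.0, -1.3, -12.3, -4.4, 0.1, -1.4, -0.2], [1.0, -1.3, -12.3, -4.3, 0.1, -1.4, -0.2]]]
[ 0.6043 -0.1942  0.    ] [ 0.5795 -0.1974  0.    ] [ 0.5299 -0.2038  0.    ]
```

```bash
python3 go.py .53 -.16 .255 42 -16 10 1
```

```text
t 16.28 P [ 0.5493 -0.098   0.2612] F [ 0.153  -0.3345 -5.934 ] T [-0.1984  1.2788 -0.0082] w 0.322 q [-0.8516  0.1233  1.1716  2.1839 -0.8325  0.4979  2.6718]
err rot [ 19.2759  -7.8922 -15.705 ] mm [-11.2599 -58.3983 -26.8674]
--
[[[1.0, -1.1, -5.8, -2.7, 1.9, -0.8, -1.6], [1.0, -1.0, -6.0, -2.5, 1.9, -0.8, -1.6], [1.0, -0.9, -6.1, -2.3, 1.9, -0.8, -1.6], [1.0, -0.7, -6.2, -2.0, 1.9, -0.8, -1.6], [1.0, -0.6, -6.2, -1.8, 1.9, -0.8, -1.6], [1.0, -0.4, -6.3, -1.6, 1.9, -0.8, -1.6], [1.0, -0.3, -6.4, -1.4, 1.9, -0.8, -1.6], [1.0, -0.1, -6.4, -1.2, 1.9, -0.8, -1.6], [1.0, 0.0, -6.5, -1.0, 1.9, -0.8, -1.6], [1.0, 0.2, -6.5, -0.7, 1.9, -0.8, -1.6]]]
```

Request:
step_arm([
  [[1, -1, -6, -3, 2, -0.8, -1.6], [1, -1, -6, -2.5, 2, -0.8, -1.6], [1, -1, -6, -2, 2, -0.8, -1.6], [1, -0.7, -6, -2, 2, -0.8, -1.6], [1, -0.6, -6, -2, 2, -0.8, -1.6], [1, -0.4, -6, -1.6, 2, -0.8, -1.6]],
])

```text
time_s: 16.78
tool_pos: [0.5307, -0.1497, 0.2544]
tool_rot: [[0.622, 0.144, 0.77], [-0.094, 0.99, -0.109], [-0.778, -0.004, 0.629]]
wrist_force: [-0.4, -1.3, -5.8]
grip_width: 0.317
```

```bash
python3 go.py .53 -.19 .255 44 -16 8 1
```

```text
t 16.78 P [ 0.5307 -0.1497  0.2544] F [-0.3853 -1.2942 -5.8233] T [ 0.1889  1.4413 -0.041 ] w 0.317 q [-0.93    0.0244  1.2213  2.2844 -0.5571  0.2024  2.2213]
err rot [ 5.9478 -5.0218 -4.9247] mm [  2.9166 -39.9765   4.2317]
--
[[[1.0, 0.4, -5.0, 0.5, 0.7, -0.6, -0.6], [1.0, 0.4, -5.0, 0.6, 0.7, -0.6, -0.6], [1.0, 0.5, -5.0, 0.6, 0.7, -0.6, -0.6], [1.0, 0.5, -5.0, 0.7, 0.7, -0.6, -0.6], [1.0, 0.6, -4.9, 0.8, 0.7, -0.6, -0.6], [1.0, 0.7, -4.9, 0.8, 0.7, -0.6, -0.6], [1.0, 0.7, -4.9, 0.9, 0.7, -0.6, -0.6], [1.0, 0.8, -4.9, 0.9, 0.7, -0.6, -0.6]]]
```

The arm is close to joint limits (q3, q6). Before going on I'll identify the kinematics from the logged states and check which tool yaw is feasible at the spindle.

```bash
cat > kin.py <<'E'
from plan import *
import itertools
D=[([-1.1705,.4174,-.0103,1.6136,.0047,1.1107,-.053],[.2672,.565,.2483],[[0,.4276,.904],[0,.904,-.4276],[-1,0,0]]),
([-.5336,-.0211,.8378,1.8922,-.1457,1.0378,.5529],[.4964,-.1461,.368],[[.2581,.9476,.1882],[.0659,.1771,-.982],[-.9639,.2658,-.0167]]),
([-.3657,.2407,.8826,1.8617,-.4273,.9391,.8237],[.5402,-.2111,.3002],[[.267,.956,.119],[.036,.114,-.993],[-.963,.269,-.004]]),
([-.3204,.3381,.8209,1.9042,-.5408,.8376,.8978],[.5576,-.1992,.2407],[[.266,.956,.121],[.036,.115,-.993],[-.963,.269,-.004]]),
([-.2987,.493,.809,1.5291,-.549,1.1009,.7453],[.6754,-.1831,.3182],[[.238,.964,.121],[.043,.114,-.993],[-.97,.241,-.014]]),
([-.4927,.0567,.9456,1.7972,-.2122,1.1081,.6458],[.5033,-.2058,.3889],[[.2491,.9605,.1237],[.0393,.1175,-.9923],[-.9677,.2521,-.0085]]),
([-.5107,-.3745,.2025,2.2801,.4346,.6773,.4836],[.4371,.0269,.3613],[[.58,.413,.702],[-.022,.869,-.493],[-.814,.271,.514]]),
([-.3456,-.0292,-.2762,2.5042,1.7767,.3384,-.598],[.4444,.1648,.2187],[[.7094,-.1234,.694],[.1017,.9922,.0726],[-.6975,.0191,.7163]]),
([-.2638,.4597,-.308,2.387,2.4573,.5793,-1.1342],[.5232,.1932,.0888],[[.698,-.177,.694],[.124,.984,.127],[-.706,-.002,.709]]),
([-.4471,.0069,-.0968,2.3203,1.372,.2525,-.06],[.5138,.1919,.265],[[.7,-.182,.69],[.138,.983,.12],[-.701,.011,.713]]),
([-1.3046,-.0909,.9424,2.3673,1.4099,.1882,.0732],[.5279,.1189,.2679],[[.705,-.167,.689],[.125,.986,.111],[-.698,.008,.716]]),
([-.8516,.1233,1.1716,2.1839,-.8325,.4979,2.6718],[.5493,-.098,.2612],[[.553,-.154,.819],[.093,.988,.122],[-.828,.009,.56]]),
([-.93,.0244,1.2213,2.2844,-.5571,.2024,2.2213],[.5307,-.1497,.2544],[[.622,.144,.77],[-.094,.99,-.109],[-.778,-.004,.629]])]
LO=np.array([-2.81,-.39,-1.27,.06,-1.19,.19,-2.82]);HI=np.array([2.81,2.02,1.25,2.57,4.33,2,2.82])
def fk(q,k,sg):
    d1,d3,d5,d7,c1,c7,ox,ax,az,c3,c5=k
    y=lambda a:Ro.from_euler("y",a).as_matrix(); z=lambda a:Ro.from_euler("z",a).as_matrix()
    A=z(sg[0]*q[0]+c1);P=np.array([0,0,d1])
    A=A@y(q[1]);P=P+A@[0,0,0]
    A=A@z(sg[1]*q[2]+c3);P=P+A@[ax,0,d3]
    A=A@y(q[3]);P=P+A@[az,0,0]
    A=A@z(sg[2]*q[4]+c5);P=P+A@[0,0,d5]
    A=A@y(q[5]);P=P+A@[ox,0,0]
    A=A@z(sg[3]*q[6]+c7);P=P+A@[0,0,d7]
    return P,A@np.array([[0,0,1],[0,1,0],[-1,0,0.]]).T.T   # x_tool=chain z
E
cat > ident.py <<'E'
from kin import *
best=None
C=np.array([[0,0,-1],[0,1,0],[1,0,0.]])
def fkc(q,k,sg):
    P,A=fk(q,k,sg); return P,A
def res(k,sg):
    o=[]
    for q,P,R in D:
        p_,A=fk(q,k,sg); o+=list((p_-P)*3)+list((A[:,0]-np.array(R)[:,0]))+list(A[:,1]-np.array(R)[:,1])
    return np.array(o)
for sg in itertools.product([1,-1],repeat=4):
  for c1 in (0,1.57,3.14,-1.57,2.3):
    f=least_squares(res,[.3,.4,.4,.25,c1,0,0,0,0,0,0],args=(sg,),max_nfev=60)
    if best is None or f.cost<best[0]: best=(f.cost,sg,f.x)
print(best); r=res(best[2],best[1]).reshape(-1,9);print(np.abs(r).max(0))
import pickle;pickle.dump(best,open("kin.pkl","wb"))
E
sed -i 's/return P,A@np.array.*/return P,np.c_[A[:,2],A[:,1],-A[:,0]]/' kin.py; timeout 300 python3 ident.py
```

```text
(np.float64(0.007866742161874784), (-1, -1, -1, -1), array([ 0.3155,  0.5032,  0.4884,  0.305 , -0.0417,  1.5382,  0.0024,
       -0.009 ,  0.007 ,  0.0024, -0.0011]))
[0.0153 0.0359 0.0166 0.0052 0.0278 0.0006 0.0155 0.0058 0.0241]
```

```bash
cat > ik.py <<'E'
from kin import *
import pickle
_,sg,k=pickle.load(open("kin.pkl","rb"))
def ik(P,R,q0,w=.02):
    mid=(LO+HI)/2
    def f(q):
        p_,A=fk(q,k,sg); return np.r_[(p_-P)*20,(A-R)[:,:2].ravel()*5,w*(q-mid)/(HI-LO)]
    s=least_squares(f,np.clip(q0,LO+.01,HI-.01),bounds=(LO,HI),max_nfev=80)
    p_,A=fk(s.x,k,sg); return s.x,np.linalg.norm(p_-P),np.linalg.norm(A-R)
def margin(q): return np.min(np.minimum(q-LO,HI-q))
E
timeout 400 python3 - <<'E'
from ik import *
rng=np.random.default_rng(0)
sp=case(p,[0,0,0])
for z in (.16,.225):
  for yaw in (-40,-20,0,20):
    P=np.array([sp[0],sp[1],z]);R=tool(45,yaw,"h");b=[]
    for i in range(14):
        q,e1,e2=ik(P,R,LO+(HI-LO)*rng.random(7))
        if e1<.004 and e2<.03: b.append((margin(q),q))
    b.sort(key=lambda t:-t[0])
    print(z,yaw,[(round(m,2),np.round(q,2).tolist()) for m,q in b[:2]])
E
```

```text
0.16 -40 [(np.float64(0.39), [0.66, 0.47, -0.68, 2.18, 1.84, 0.66, -0.61]), (np.float64(0.37), [0.45, 0.41, -0.42, 2.18, 1.83, 0.56, -0.67])]
0.16 -20 [(np.float64(0.27), [1.03, 0.52, -0.92, 2.23, 2.18, 0.46, -0.48]), (np.float64(0.18), [0.88, 0.45, -0.72, 2.23, 2.29, 0.37, -0.65])]
0.16 0 [(np.float64(0.0), [0.2, 0.38, 0.26, 2.19, 4.33, 0.44, -2.47]), (np.float64(0.0), [1.42, 0.83, -1.27, 2.19, 1.98, 0.38, 0.3])]
0.16 20 [(np.float64(0.0), [1.05, 0.51, -0.6, 2.08, -1.19, 0.38, -2.69]), (np.float64(0.0), [1.05, 0.51, -0.6, 2.08, -1.19, 0.38, -2.69])]
0.225 -40 [(np.float64(0.4), [0.7, 0.32, -0.7, 2.14, 1.58, 0.59, -0.37]), (np.float64(0.38), [0.65, 0.31, -0.65, 2.14, 1.57, 0.57, -0.37])]
0.225 -20 [(np.float64(0.14), [1.12, 0.36, -0.99, 2.2, 1.82, 0.33, -0.18]), (np.float64(0.12), [1.08, 0.34, -0.95, 2.2, 1.82, 0.31, -0.2])]
0.225 0 [(np.float64(0.0), [1.46, 0.57, -1.27, 2.16, 1.45, 0.2, 0.67]), (np.float64(0.0), [1.46, 0.57, -1.27, 2.16, 1.45, 0.2, 0.67])]
0.225 20 [(np.float64(0.0), [1.53, 0.71, -1.27, 2.05, 0.24, 0.3, 2.26]), (np.float64(0.0), [1.53, 0.71, -1.27, 2.05, 0.24, 0.3, 2.26])]
```

```bash
timeout 560 python3 - <<'E'
from ik import *
from concurrent.futures import ProcessPoolExecutor
sp=case(p,[0,0,0])
def job(a):
    tilt,yaw,z=a;rng=np.random.default_rng(1)
    P=np.array([sp[0],sp[1],z]);R=tool(tilt,yaw,"h");best=(-1,None)
    seeds=[[.66,.47,-.68,2.18,1.84,.66,-.61],[-.85,.12,1.1,2.1,-.5,.5,2.2],[.3,.4,0,2,0,.6,.3],[1.4,.7,-1.2,2.1,1.5,.3,.7],[.2,.4,.26,2.2,3.3,.5,-2]]+[LO+(HI-LO)*rng.random(7) for _ in range(5)]
    for s in seeds:
        q,e1,e2=ik(P,R,np.array(s))
        if e1<.004 and e2<.03 and margin(q)>best[0]: best=(margin(q),q)
    return best
A=[(t,y,z) for t in (30,37,45,52,58) for z in (.155,.225) for y in (-60,-45,-30,-15,0,15)]
with ProcessPoolExecutor() as ex: B=list(ex.map(job,A))
for i in range(0,len(A),6):
    print(A[i][0],A[i][2],[round(float(b[0]),2) for b in B[i:i+6]])
for a,b in zip(A,B):
    if a[1] in(-30,0) and a[2]==.225: print(a,np.round(b[1],2) if b[1] is not None else None)
E
```

```text
30 0.155 [0.5, 0.36, 0.3, 0.24, 0.17, 0.19]
30 0.225 [0.55, 0.43, 0.26, 0.23, 0.29, 0.29]
37 0.155 [0.53, 0.36, 0.23, 0.18, 0.05, 0.1]
37 0.225 [0.61, 0.45, 0.2, 0.14, 0.09, 0.09]
45 0.155 [0.52, 0.42, 0.32, 0.2, 0.03, 0.0]
45 0.225 [0.55, 0.41, 0.29, 0.0, 0.0, 0.01]
52 0.155 [0.48, 0.37, 0.3, 0.28, 0.32, 0.0]
52 0.225 [0.51, 0.39, 0.32, 0.14, 0.05, -1.0]
58 0.155 [0.46, 0.34, 0.26, 0.24, 0.28, 0.08]
58 0.225 [0.48, 0.35, 0.27, 0.25, 0.29, 0.0]
(30, -30, 0.225) [ 0.56  0.27 -0.41  2.01  0.61  0.45  0.75]
(30, 0, 0.225) [ 0.13  0.27  0.27  2.   -0.63  0.48  2.46]
(37, -30, 0.225) [ 0.75  0.28 -0.64  2.09  1.11  0.39  0.27]
(37, 0, 0.225) [ 0.71  0.26 -0.35  2.08 -0.64  0.28  2.54]
(45, -30, 0.225) [ 0.96  0.35 -0.91  2.18  1.71  0.48 -0.29]
(45, 0, 0.225) [ 1.46  0.57 -1.27  2.16  1.45  0.2   0.67]
(52, -30, 0.225) [ 0.92  0.36 -0.88  2.25  2.08  0.57 -0.64]
(52, 0, 0.225) [ 0.34  0.26  0.13  2.23  4.28  0.46 -2.4 ]
(58, -30, 0.225) [ 0.67  0.33 -0.6   2.3   2.35  0.63 -0.96]
(58, 0, 0.225) [ 0.78  0.31 -0.34  2.28  3.97  0.49 -2.  ]
```

```bash
timeout 560 python3 - <<'E'
from ik import *
b=snapshot("top");a=snapshot("scene")
for n,z in(("amber_bottle",0),("beaker",0)): print(n,[(atz(s,l["point"],z).round(3),round(l["conf"],2)) for s in(a,b) for l in landmark_of(s,n)[:2]])
q0=np.array(sense()["qpos"])
from concurrent.futures import ProcessPoolExecutor
def job(t):
    x,y,z,tilt,yaw=t; P=np.array([x,y,z]);R=tool(tilt,yaw,"h"); o=[]
    for s in (q0,[-1.37,0,1.2,2.2,0,.35,1.6],[-.26,.46,-.31,2.39,2.46,.58,-1.13],[.3,.4,0,2.2,2.5,.6,-.5]):
        q,e1,e2=ik(P,R,np.array(s),.01)
        o.append((round(float(margin(q)),2),np.round(q,1).tolist()) if e1<.004 and e2<.03 else None)
    return o
A=[(x,.0,z,t,y) for x in(.545,) for z in(.078,.16) for t in (45,58) for y in(-25,-10,5)]+[(.523,.193,.089,58,y) for y in (-20,-5,10)]
with ProcessPoolExecutor() as ex:
    for t,o in zip(A,ex.map(job,A)): print(t,o)
E
```

```text
amber_bottle [(array([0.567, 0.095, 0.   ]), 0.78), (array([0.571, 0.092, 0.   ]), 0.6)]
beaker [(array([ 0.351, -0.25 ,  0.   ]), 0.78), (array([ 0.357, -0.267,  0.   ]), 0.45)]
(0.545, 0.0, 0.078, 45, -25) [None, None, (0.21, [0.1, 0.5, -0.4, 2.4, 2.1, 0.8, -1.1]), (0.21, [0.1, 0.5, -0.4, 2.4, 2.1, 0.8, -1.1])]
(0.545, 0.0, 0.078, 45, -10) [None, None, (0.15, [0.3, 0.5, -0.5, 2.4, 2.5, 0.7, -1.1]), (0.15, [0.3, 0.5, -0.5, 2.4, 2.5, 0.7, -1.1])]
(0.545, 0.0, 0.078, 45, 5) [None, None, (0.14, [0.4, 0.5, -0.5, 2.4, 3.1, 0.5, -1.3]), (0.14, [0.4, 0.5, -0.5, 2.4, 3.1, 0.5, -1.3])]
(0.545, 0.0, 0.078, 58, -25) [None, None, (0.16, [-0.2, 0.7, -0.2, 2.4, 2.3, 1.1, -1.4]), (0.16, [-0.2, 0.7, -0.2, 2.4, 2.3, 1.1, -1.4])]
(0.545, 0.0, 0.078, 58, -10) [None, None, (0.08, [0.1, 0.7, -0.3, 2.5, 2.8, 1.1, -1.4]), (0.08, [0.0, 0.6, -0.2, 2.5, 2.8, 1.0, -1.4])]
(0.545, 0.0, 0.078, 58, 5) [None, None, (0.07, [0.3, 0.7, -0.3, 2.5, 3.2, 1.0, -1.4]), (0.07, [0.3, 0.7, -0.3, 2.5, 3.2, 1.0, -1.4])]
(0.545, 0.0, 0.16, 45, -25) [None, None, (0.22, [0.0, 0.3, -0.4, 2.4, 1.8, 0.6, -0.8]), (0.22, [0.0, 0.3, -
[... 533 characters left out ...]
.3, 2.5, 2.7, 0.8, -1.3]), (0.06, [0.1, 0.4, -0.3, 2.5, 2.7, 0.8, -1.3])]
(0.545, 0.0, 0.16, 58, 5) [None, None, (0.05, [0.3, 0.4, -0.2, 2.5, 3.3, 0.7, -1.6]), (0.05, [0.3, 0.4, -0.2, 2.5, 3.3, 0.7, -1.6])]
(0.523, 0.193, 0.089, 58, -20) [(0.3, [-1.4, 0.8, 0.6, 2.3, 1.8, 0.5, -1.5]), (0.3, [-1.4, 0.8, 0.7, 2.3, 1.8, 0.5, -1.5]), (0.3, [-0.6, 0.7, -0.2, 2.3, 1.9, 1.1, -1.3]), (0.3, [-0.6, 0.7, -0.2, 2.3, 1.9, 1.1, -1.3])]
(0.523, 0.193, 0.089, 58, -5) [None, None, (0.18, [-0.4, 0.6, -0.3, 2.4, 2.3, 1.0, -1.3]), (0.18, [-0.4, 0.6, -0.3, 2.4, 2.3, 1.0, -1.3])]
(0.523, 0.193, 0.089, 58, 10) [None, None, (0.1, [-0.3, 0.6, -0.3, 2.5, 2.7, 1.0, -1.4]), (0.1, [-0.2, 0.6, -0.3, 2.5, 2.7, 1.0, -1.3])]
```

```bash
python3 go.py .52 -.15 .255 45 -45 12 1
```

```text
t 17.08 P [ 0.5318 -0.1486  0.255 ] F [-0.2532 -0.0142 -5.3076] T [0.2115 1.4209 0.0426] w 0.317 q [-0.9295  0.0267  1.22    2.2814 -0.5628  0.2067  2.2293]
err rot [ 27.7399  -5.7843 -24.5187] mm [-7.1913 -2.9978 -9.0095]
--
[[[1.0, -0.6, -0.2, -0.8, 2.3, -0.5, -2.0], [1.0, -0.6, -0.3, -0.7, 2.3, -0.5, -2.0], [1.0, -0.6, -0.4, -0.7, 2.3, -0.5, -2.0], [1.0, -0.6, -0.4, -0.7, 2.3, -0.5, -2.0], [1.0, -0.6, -0.4, -0.7, 2.3, -0.5, -2.0], [1.0, -0.6, -0.5, -0.7, 2.3, -0.5, -2.0], [1.0, -0.5, -0.5, -0.6, 2.3, -0.5, -2.0], [1.0, -0.5, -0.6, -0.6, 2.3, -0.5, -2.0], [1.0, -0.5, -0.6, -0.6, 2.3, -0.5, -2.0], [1.0, -0.5, -0.7, -0.5, 2.3, -0.5, -2.0], [1.0, -0.5, -0.7, -0.5, 2.3, -0.5, -2.0], [1.0, -0.5, -0.7, -0.5, 2.3, -0.5, -2.0]]]
```

Request:
step_arm([
  [[1, -0.6, 0, -0.8, 2.3, -0.5, -2], [1, -0.6, 0, -0.8, 2.3, -0.5, -2], [1, -0.6, 0, -0.8, 2.3, -0.5, -2], [1, -0.6, 0, -0.8, 2.3, -0.5, -2], [1, -0.6, 0, -0.8, 2.3, -0.5, -2], [1, -0.6, 0, -0.8, 2.3, -0.5, -2], [1, -0.6, 0, -0.8, 2.3, -0.5, -2], [1, -0.6, 0, -0.8, 2.3, -0.5, -2]],
])

```text
time_s: 17.75
tool_pos: [0.5351, -0.1548, 0.2548]
tool_rot: [[0.576, 0.385, 0.721], [-0.251, 0.923, -0.293], [-0.778, -0.012, 0.628]]
wrist_force: [-0.5, -0.4, -6.0]
grip_width: 0.32
```

```bash
python3 go.py .52 -.15 .255 45 -45 12 1
```

```text
t 17.75 P [ 0.5351 -0.1548  0.2548] F [-0.5052 -0.4183 -6.0342] T [0.6103 1.3462 0.0099] w 0.32 q [-1.0433  0.0616  1.2372  2.2725  0.4547  0.2059  0.9371]
err rot [ 17.0596  -5.8897 -14.434 ] mm [-10.1205  -1.3892 -12.1804]
--
[[[1.0, -0.8, -0.1, -1.0, 1.4, -0.5, -1.2], [1.0, -0.8, -0.2, -1.0, 1.4, -0.5, -1.2], [1.0, -0.9, -0.2, -1.0, 1.4, -0.5, -1.2], [1.0, -0.9, -0.2, -1.0, 1.4, -0.5, -1.2], [1.0, -0.9, -0.3, -1.0, 1.4, -0.5, -1.2], [1.0, -0.9, -0.3, -1.0, 1.4, -0.5, -1.2], [1.0, -0.9, -0.4, -0.9, 1.4, -0.5, -1.2], [1.0, -0.9, -0.4, -0.9, 1.4, -0.5, -1.2], [1.0, -0.9, -0.5, -0.9, 1.4, -0.5, -1.2], [1.0, -0.9, -0.5, -0.9, 1.4, -0.5, -1.2], [1.0, -0.9, -0.5, -0.9, 1.4, -0.5, -1.2], [1.0, -0.9, -0.6, -0.8, 1.4, -0.5, -1.2]]]
```

Request:
step_arm([
  [[1, -1, 0, -1, 2, -0.8, -1.8], [1, -1, 0, -1, 2, -0.8, -1.8], [1, -1, 0, -1, 2, -0.8, -1.8], [1, -1, 0, -1, 2, -0.8, -1.8], [1, -1, 0, -1, 2, -0.8, -1.8], [1, -1, 0, -1, 2, -0.8, -1.8], [1, -1, 0, -1, 2, -0.8, -1.8], [1, -1, 0, -1, 2, -0.8, -1.8]],
])

```text
time_s: 18.42
tool_pos: [0.5264, -0.151, 0.2563]
tool_rot: [[0.512, 0.68, 0.525], [-0.491, 0.733, -0.471], [-0.705, -0.017, 0.709]]
wrist_force: [0.3, -0.2, -6.9]
grip_width: 0.32
```

```bash
python3 go.py .53 -.12 .255 45 -35 8 1
```

```text
t 18.42 P [ 0.5264 -0.151   0.2563] F [ 0.3201 -0.1523 -6.8922] T [ 1.1519  1.1709 -0.0173] w 0.32 q [-1.1819  0.1672  1.2241  2.2905  1.1073  0.4083 -0.1382]
err rot [-4.8474  0.0941  6.2373] mm [-12.4513  25.2015 -13.546 ]
--
[[[1.0, -1.6, 3.2, -1.7, -0.6, 0.0, 0.8], [1.0, -1.5, 3.2, -1.7, -0.6, 0.0, 0.8], [1.0, -1.5, 3.2, -1.6, -0.6, 0.0, 0.8], [1.0, -1.4, 3.3, -1.6, -0.6, 0.0, 0.8], [1.0, -1.4, 3.3, -1.6, -0.6, 0.0, 0.8], [1.0, -1.3, 3.3, -1.5, -0.6, 0.0, 0.8], [1.0, -1.3, 3.4, -1.5, -0.6, 0.0, 0.8], [1.0, -1.2, 3.4, -1.5, -0.6, 0.0, 0.8]]]
```

Request:
step_arm([
  [[1, -1.5, 10, -1.5, 0, 0, 0], [1, -6, 16, -8, 0, 0, 0], [1, -6, 16, -8, 0, 0, 0], [1, -6, 16, -8, -0.5, 0, 0.5], [1, -6, 16, -8, -0.5, 0, 0.5], [1, -6, 16, -8, -0.5, 0, 0.5]],
])

```text
time_s: 18.92
tool_pos: [0.5502, -0.0466, 0.2467]
tool_rot: [[0.525, 0.655, 0.543], [-0.476, 0.755, -0.45], [-0.706, -0.022, 0.708]]
wrist_force: [-0.3, 0.2, -6.4]
grip_width: 0.324
```

```bash
python3 go.py .523 .06 .265 45 -30 8 1
```

```text
t 18.92 P [ 0.5502 -0.0466  0.2467] F [-0.3299  0.1579 -6.4091] T [1.1268 1.1485 0.0268] w 0.324 q [-1.2567  0.271   1.0844  2.2332  0.9526  0.489  -0.1754]
err rot [-6.8245 -0.0087  8.6475] mm [-77.9457  62.2733 -49.792 ]
--
[[[1.0, -9.7, 7.8, -6.2, -0.9, -0.0, 1.1], [1.0, -9.6, 8.1, -6.1, -0.9, -0.0, 1.1], [1.0, -9.4, 8.3, -6.0, -0.9, -0.0, 1.1], [1.0, -9.3, 8.6, -5.9, -0.9, -0.0, 1.1], [1.0, -9.1, 8.9, -5.7, -0.9, -0.0, 1.1], [1.0, -8.9, 9.1, -5.6, -0.9, -0.0, 1.1], [1.0, -8.8, 9.4, -5.5, -0.9, -0.0, 1.1], [1.0, -8.6, 9.6, -5.3, -0.9, -0.0, 1.1]]]
```

Request:
step_arm([
  [[1, -14, 12, -9, -0.4, 0, 0.5], [1, -14, 12, -9, -0.4, 0, 0.5], [1, -14, 12, -9, -0.4, 0, 0.5], [1, -14, 12, -9, -0.4, 0, 0.5], [1, -11, 12, -9, -0.4, 0, 0.5], [1, -9, 12, -9, -0.4, 0, 0.5], [1, -9, 12, -9, -0.4, 0, 0.5], [1, -9, 12, -9, -0.4, 0, 0.5]],
])

```text
time_s: 19.58
tool_pos: [0.5169, 0.1178, 0.2601]
tool_rot: [[0.573, 0.574, 0.586], [-0.413, 0.819, -0.398], [-0.708, -0.014, 0.706]]
wrist_force: [0.3, -1.3, -6.1]
grip_width: 0.319
```

```bash
python3 go.py .522 .193 .24 45 -30 7 1
```

```text
t 19.58 P [0.5169 0.1178 0.2601] F [ 0.3427 -1.3027 -6.0865] T [ 0.9691  1.295  -0.0002] w 0.319 q [-1.5367  0.239   0.9788  2.1857  0.8701  0.7225 -0.2786]
err rot [-2.9865 -0.1137  4.1098] mm [-13.9779  64.784  -41.1718]
--
[[[1.0, -2.0, 9.3, -5.9, -0.4, -0.0, 0.6], [1.0, -1.9, 9.3, -5.8, -0.4, -0.0, 0.6], [1.0, -1.8, 9.4, -5.7, -0.4, -0.0, 0.6], [1.0, -1.7, 9.4, -5.7, -0.4, -0.0, 0.6], [1.0, -1.6, 9.5, -5.6, -0.4, -0.0, 0.6], [1.0, -1.5, 9.6, -5.5, -0.4, -0.0, 0.6], [1.0, -1.4, 9.6, -5.5, -0.4, -0.0, 0.6]]]
```

Request:
step_arm([
  [[1, -2, 9, -6, 0, 0, 0.3], [1, -2, 9, -6, 0, 0, 0.3], [1, -2, 9, -6, 0, 0, 0.3], [1, -2, 9, -6, 0, 0, 0.3], [1, -2, 9, -6, 0, 0, 0.3], [1, -2, 9, -6, 0, 0, 0.3], [1, -2, 10, -6, 0, 0, 0.3]],
])

```text
time_s: 20.17
tool_pos: [0.5204, 0.2015, 0.2372]
tool_rot: [[0.595, 0.549, 0.587], [-0.38, 0.836, -0.397], [-0.708, 0.013, 0.706]]
wrist_force: [-0.4, -0.2, -6.3]
grip_width: 0.328
```

```bash
python3 go.py .523 .1934 .13 45 -33 9 1; python3 -c "
from h import *
print(sense()['tool_rot'])"
```

```text
t 20.17 P [0.5204 0.2015 0.2372] F [-0.409  -0.1995 -6.2809] T [ 0.828   1.374  -0.0363] w 0.328 q [-1.5397  0.3772  0.885   2.107   0.761   0.697  -0.3152]
err rot [-0.7499 -0.0649 -0.293 ] mm [ 80.5083  -6.6687 -70.9583]
--
[[[1.0, 8.9, -0.7, -7.9, -0.1, -0.0, -0.0], [1.0, 8.9, -0.7, -7.9, -0.1, -0.0, -0.0], [1.0, 8.9, -0.7, -7.9, -0.1, -0.0, -0.0], [1.0, 8.9, -0.7, -7.9, -0.1, -0.0, -0.0], [1.0, 8.9, -0.7, -7.9, -0.1, -0.0, -0.0], [1.0, 8.9, -0.7, -7.9, -0.1, -0.0, -0.0], [1.0, 8.9, -0.6, -7.9, -0.1, -0.0, -0.0], [1.0, 8.9, -0.6, -7.9, -0.1, -0.0, -0.0], [1.0, 8.9, -0.6, -7.9, -0.1, -0.0, -0.0]]]
[[ 0.59515828  0.54932075  0.58654355]
 [-0.38039495  0.83551251 -0.39650791]
 [-0.7078745   0.01286677  0.70622103]]
```

Request:
step_arm([
  [[1, 9, -0.7, -8, 0, 0, 0], [1, 9, -0.7, -8, 0, 0, 0], [1, 9, -0.7, -8, 0, 0, 0], [1, 9, -0.7, -8, 0, 0, 0], [1, 9, -0.7, -8, 0, 0, 0], [1, 9, -0.7, -8, 0, 0, 0], [1, 9, -0.7, -8, 0, 0, 0], [1, 9, -0.7, -8, 0, 0, 0], [1, 6, -0.7, -6, 0, 0, 0], [1, 0, 0, 0, 0, 0, 0]],
])

```text
time_s: 21.0
tool_pos: [0.5249, 0.2041, 0.1243]
tool_rot: [[0.599, 0.543, 0.588], [-0.374, 0.839, -0.394], [-0.708, 0.016, 0.706]]
wrist_force: [-1.1, -0.4, -5.8]
grip_width: 0.32
```

```bash
cat > rel.py <<'E'
import sys
from plan import *
# rel.py x y z yaw n c axis : rotor-upright goal using rotor axis in tool frame (saved)
x,y,z,yaw,n,c=map(float,sys.argv[1:7])
u=np.load("u.npy") # rotor axis in tool frame
s=st();R0=s["tool_rot"]
# build goal: tool with R u = z, tool x azimuth=yaw
xt=np.array([1,0,0])-u[0]*u; xt/=np.linalg.norm(xt)  # tool x comp perpendicular to axis
B=np.c_[xt,np.cross(u,xt),u]; W=rz(np.radians(yaw)); G=W@B.T
tiltnow=np.degrees(np.arccos(np.clip((R0@u)[2],-1,1)));yn=np.degrees(np.arctan2(*(R0@xt)[[1,0]]))
print("rotor tip deg",tiltnow,"yaw",yn,"up in tool",R0.T@[0,0,1])
print("err rot",np.degrees(Ro.from_matrix(R0.T@G).as_rotvec()),"mm",R0.T@(np.array([x,y,z])-s["tool_pos"])*1000)
rows([(np.array([x,y,z]),G,int(n))],c)
E
python3 -c "
import numpy as np
u=np.array([-.706,-.002,.709]);np.save('u.npy',u/np.linalg.norm(u))"
python3 rel.py .5232 .1933 .120 -33 3 1
```

```text
t 21.0 P [0.5249 0.2041 0.1243] F [-1.1136 -0.4414 -5.7609] T [ 0.8128  1.4556 -0.066 ] w 0.32 q [-1.47    0.6541  0.8394  2.1535  0.762   0.4286 -0.4898]
rotor tip deg 1.0565841310960822 yaw -33.015723549087326 up in tool [-0.7079  0.0161  0.7061]
err rot [-0.7482 -0.1929 -0.7209] mm [  6.0965 -10.0607   0.2511]
--
[[[1.0, 2.0, -3.4, 0.1, -0.2, -0.1, -0.2], [1.0, 2.0, -3.3, 0.1, -0.2, -0.1, -0.2], [1.0, 2.1, -3.3, 0.1, -0.2, -0.1, -0.2]]]
```

Request:
step_arm([
  [[1, 2, -3.5, 0, -0.3, 0, -0.2], [1, 2, -3.5, 0, -0.2, 0, -0.2], [1, 2, -3.5, 0, -0.2, 0, -0.2], [1, 0, 0, 0, 0, 0, 0]],
])

```text
time_s: 21.33
tool_pos: [0.5232, 0.1928, 0.1204]
tool_rot: [[0.594, 0.542, 0.595], [-0.383, 0.841, -0.383], [-0.707, -0.001, 0.707]]
wrist_force: [-0.1, 0.0, -4.9]
grip_width: 0.319
```

```bash
python3 rel.py .5232 .1933 .113 -33 2 1
```

```text
t 21.33 P [0.5232 0.1928 0.1204] F [-0.0769  0.0325 -4.9392] T [ 0.8534  1.4083 -0.0793] w 0.319 q [-1.4633  0.6601  0.8447  2.1679  0.7733  0.4162 -0.4857]
rotor tip deg 0.16094918354260665 yaw -32.90276868162597 up in tool [-0.7075 -0.001   0.7068]
err rot [ 0.0278 -0.15   -0.1099] mm [ 5.0617  0.3809 -5.425 ]
--
[[[1.0, 2.5, 0.2, -2.7, 0.0, -0.1, -0.1], [1.0, 2.5, 0.2, -2.7, 0.0, -0.1, -0.1]]]
```

Request:
step_arm([
  [[1, 2.8, 0.3, -2.8, 0, 0, 0], [1, 2.8, 0, -2.8, 0, 0, 0], [1, 2.8, 0, -2.8, 0, 0, 0], [1, 2.8, 0, -2.8, 0, 0, 0]],
])

```text
time_s: 21.67
tool_pos: [0.5239, 0.1939, 0.1047]
tool_rot: [[0.595, 0.542, 0.594], [-0.381, 0.841, -0.385], [-0.708, 0.003, 0.706]]
wrist_force: [0.3, 0.6, -5.6]
grip_width: 0.318
```

```bash
python3 rel.py .5232 .1933 .0895 -33 4 1
```

```text
t 21.67 P [0.5239 0.1939 0.1047] F [ 0.337   0.5983 -5.5754] T [0.9303 1.3774 0.0129] w 0.318 q [-1.4591  0.7031  0.8412  2.169   0.7729  0.3788 -0.5151]
rotor tip deg 0.34271963911033393 yaw -32.90063607012753 up in tool [-0.7082  0.0027  0.706 ]
err rot [-0.1212 -0.2111 -0.2608] mm [ 10.56    -0.8905 -10.8627]
--
[[[1.0, 2.6, -0.2, -2.7, -0.0, -0.1, -0.1], [1.0, 2.6, -0.2, -2.7, -0.0, -0.1, -0.1], [1.0, 2.6, -0.2, -2.7, -0.0, -0.1, -0.1], [1.0, 2.6, -0.2, -2.7, -0.0, -0.1, -0.1]]]
```

Request:
step_arm([
  [[1, 2.6, -0.2, -2.7, 0, 0, 0], [1, 2.6, -0.2, -2.7, 0, 0, 0], [1, 2.6, -0.2, -2.7, 0, 0, 0], [1, 2, 0, -2, 0, 0, 0], [0.7, 0, 0, 0, 0, 0, 0], [0.5, 0, 0, 0, 0, 0, 0], [0.45, 0, 0, 0, 0, 0, 0]],
])

```text
time_s: 22.25
tool_pos: [0.5246, 0.1936, 0.0892]
tool_rot: [[0.596, 0.541, 0.593], [-0.382, 0.841, -0.383], [-0.706, 0.002, 0.709]]
wrist_force: [-0.4, 0.3, 0.0]
grip_width: 0.551
```

```bash
python3 go.py .5232 .1933 .089 58 -27 6 .45
```

```text
t 22.25 P [0.5246 0.1936 0.0892] F [-0.4004  0.2544  0.0022] T [0.397  0.6654 0.0055] w 0.551 q [-1.4584  0.7504  0.8414  2.1694  0.7739  0.3437 -0.545 ]
err rot [ -3.6924 -12.8699   4.4626] mm [-0.6056 -1.0006 -0.8415]
--
[[[0.45, -0.1, -0.2, -0.1, -0.6, -2.1, 0.7], [0.45, -0.1, -0.2, -0.1, -0.6, -2.1, 0.7], [0.45, -0.1, -0.2, -0.1, -0.6, -2.1, 0.7], [0.45, -0.1, -0.2, -0.1, -0.6, -2.1, 0.7], [0.45, -0.1, -0.2, -0.1, -0.6, -2.1, 0.7], [0.45, -0.1, -0.2, -0.1, -0.6, -2.1, 0.7]]]
```

```bash
cat > sim.py <<'E'
from ik import *
def jac(q):
    P,R=fk(q,k,sg);J=np.zeros((6,7));e=1e-5
    for i in range(7):
        d=q.copy();d[i]+=e;p2,R2=fk(d,k,sg)
        J[:3,i]=(p2-P)/e;J[3:,i]=Ro.from_matrix(R2@R.T).as_rotvec()/e
    return P,R,J
def follow(q,P1,R1,n):
    q=q.copy();P,R=fk(q,k,sg);rv=Ro.from_matrix(R.T@R1).as_rotvec()
    for i in range(1,n+1):
        Pg=P+(P1-P)*i/n;Rg=R@Ro.from_rotvec(rv*i/n).as_matrix()
        for _ in range(4):
            p_,r_,J=jac(q);dx=np.r_[Pg-p_,Ro.from_matrix(Rg@r_.T).as_rotvec()]
            free=np.ones(7,bool)
            for _ in range(3):
                dq=np.zeros(7);Jf=J[:,free];dq[free]=Jf.T@np.linalg.solve(Jf@Jf.T+1e-4*np.eye(6),dx)
                bad=((q+dq<LO)|(q+dq>HI))&free
                if not bad.any():break
                free&=~bad
            q=np.clip(q+dq,LO,HI)
    p_,r_=fk(q,k,sg)
    return q,np.linalg.norm(p_-P1)*1000,np.degrees(np.linalg.norm(Ro.from_matrix(r_.T@R1).as_rotvec()))
E
cat > s1.py <<'E'
from sim import *
q0=np.array(sense()["qpos"])
off=fk(q0,k,sg)[0]-sense()["tool_pos"];print("model err",off)
st_=np.array([.523,.193,.089]);sp=case(p,[0,0,0])
for y1,ym,y2 in((-27,-27,-27),(-27,-35,-30),(-40,-45,-35),(-20,-20,-20),(0,-20,-25)):
    q=q0;print("yaws",y1,ym,y2)
    for nm,P,t,y,n in(("tilt",st_,58,y1,10),("lift",st_+[0,0,.17],58,y1,15),("mid",[.55,0,.26],58,ym,20),("pre",[.53,-.19,.24],58,y2,20),("over",[sp[0]-.022,sp[1],.225],58,y2,8),("tip",[sp[0],sp[1],.185],58,y2,8),("home",[sp[0],sp[1],.15],58,y2,5),("r+",[sp[0],sp[1],.16],58,y2+20,10),("r-",[sp[0],sp[1],.16],58,y2-20,10)):
        q,a,b=follow(q,np.array(P,float),tool(t,y,"h"),n);print(nm,np.round(q,2),round(a,1),round(b,1))
E
timeout 300 python3 s1.py
```

```text
model err [-0.0086 -0.0257 -0.0037]
yaws -27 -27 -27
tilt [-1.73  1.05  1.03  2.21  0.99  0.2  -0.94] 0.0 0.0
lift [-1.81  0.53  1.14  2.19  1.    0.57 -0.55] 0.0 0.0
mid [-1.53  0.33  1.25  2.37  1.8   0.39 -0.98] 0.0 0.0
pre [-0.68  0.2   0.94  2.46  2.96  0.43 -1.67] 0.0 0.0
over [-0.56  0.34  0.82  2.36  3.04  0.43 -1.83] 0.0 0.0
tip [-0.48  0.47  0.72  2.32  3.07  0.52 -1.93] 0.0 0.0
home [-0.43  0.57  0.67  2.32  3.07  0.6  -1.98] 0.0 0.0
r+ [-0.09  0.5   0.55  2.32  3.74  0.77 -2.11] 0.0 0.0
r- [-0.86  0.76  0.99  2.22  2.37  0.28 -1.81] 0.0 0.0
yaws -27 -35 -30
tilt [-1.73  1.05  1.03  2.21  0.99  0.2  -0.94] 0.0 0.0
lift [-1.81  0.53  1.14  2.19  1.    0.57 -0.55] 0.0 0.0
mid [-1.55  0.44  1.25  2.31  1.41  0.41 -0.76] 0.0 0.0
pre [-0.74  0.21  0.95  2.45  2.78  0.42 -1.57] 0.0 0.0
over [-0.61  0.35  0.83  2.35  2.87  0.41 -1.73] 0.0 0.0
tip [-0.51  0.48  0.72  2.31  2.92  0.49 -1.85] 0.0 0.0
home [-0.45  0.57  0.66  2.31  2.94  0.57 -1.91] 0.0 0.0
r+ [-0.09  0.49  0.51  2.33  3.63  0.73 -2.06] 0.0 0.0
r- [-0.9   0.8   1.03  2.2   2.18  0.23 -1.69] 0.0 0.0
yaws -40 -45 -35
t
[... 848 characters left out ...]
.1 ] 0.0 0.0
home [-0.39  0.58  0.72  2.33  3.36  0.69 -2.13] 0.0 0.0
r+ [-0.11  0.55  0.66  2.29  3.96  0.9  -2.22] 0.0 0.0
r- [-0.78  0.7   0.95  2.27  2.74  0.38 -2.03] 0.0 0.0
yaws 0 -20 -25
tilt [-1.2   0.7   0.57  2.43  2.62  0.73 -1.91] 0.0 0.0
lift [-1.71  0.22  1.1   2.4   2.11  0.42 -1.11] 0.0 0.0
mid [-1.47  0.23  1.23  2.42  2.14  0.39 -1.15] 0.0 0.0
pre [-0.67  0.19  0.95  2.46  3.09  0.43 -1.75] 0.0 0.0
over [-0.55  0.34  0.83  2.36  3.16  0.45 -1.91] 0.0 0.0
tip [-0.47  0.48  0.74  2.33  3.17  0.54 -2.  ] 0.0 0.0
home [-0.43  0.58  0.7   2.33  3.17  0.62 -2.04] 0.0 0.0
r+ [-0.11  0.52  0.6   2.31  3.81  0.81 -2.16] 0.0 0.0
r- [-0.84  0.75  0.99  2.23  2.51  0.3  -1.91] 0.0 0.0
```

```bash
python3 go.py .5232 .1933 .089 58 -23 6 .45
```

```text
t 22.25 P [0.5246 0.1936 0.0892] F [-0.4004  0.2544  0.0022] T [0.397  0.6654 0.0055] w 0.551 q [-1.4584  0.7504  0.8414  2.1694  0.7739  0.3437 -0.545 ]
err rot [ -6.1845 -12.8454   7.6022] mm [-0.6056 -1.0006 -0.8415]
--
[[[0.45, -0.1, -0.2, -0.1, -1.0, -2.1, 1.3], [0.45, -0.1, -0.2, -0.1, -1.0, -2.1, 1.3], [0.45, -0.1, -0.2, -0.1, -1.0, -2.1, 1.3], [0.45, -0.1, -0.2, -0.1, -1.0, -2.1, 1.3], [0.45, -0.1, -0.1, -0.1, -1.0, -2.1, 1.3], [0.45, -0.1, -0.1, -0.1, -1.0, -2.1, 1.3]]]
```

Request:
step_arm([
  [[0.45, 0, -0.2, 0, -0.7, -2, 1], [0.45, 0, -0.2, 0, -0.7, -2, 1], [0.45, 0, -0.2, 0, -0.7, -2, 1], [0.45, 0, -0.2, 0, -0.7, -2, 1]],
])

```text
time_s: 22.58
tool_pos: [0.5265, 0.1929, 0.0919]
tool_rot: [[0.714, 0.47, 0.52], [-0.368, 0.883, -0.293], [-0.596, 0.018, 0.803]]
wrist_force: [-1.1, 3.4, -2.8]
grip_width: 0.553
```

```bash
python3 go.py .5232 .1933 .089 58 -23 3 .45
```

```text
t 22.58 P [0.5265 0.1929 0.0919] F [-1.0842  3.395  -2.7791] T [0.5964 0.9292 0.0944] w 0.553 q [-1.6334  0.9466  1.0125  2.2343  1.0161  0.1878 -0.8738]
err rot [-3.6752 -4.5663  3.5705] mm [-0.8093 -1.2683 -4.1498]
--
[[[0.45, -0.3, -0.4, -1.4, -1.2, -1.5, 1.2], [0.45, -0.3, -0.4, -1.4, -1.2, -1.5, 1.2], [0.45, -0.4, -0.4, -1.4, -1.2, -1.5, 1.2]]]
```

Request:
step_arm([
  [[0.45, 0, -0.4, -1.4, -1.2, -1.6, 1.2], [0.45, 0, -0.4, -1.4, -1.2, -1.6, 1.2], [0.45, 0, -0.4, -1.4, -1.2, -1.6, 1.2], [0.45, 0, 0, -1, 0, 0, 0]],
])

```text
time_s: 22.92
tool_pos: [0.5241, 0.1932, 0.0888]
tool_rot: [[0.772, 0.406, 0.489], [-0.342, 0.914, -0.219], [-0.536, 0.002, 0.844]]
wrist_force: [0.0, 0.2, -0.7]
grip_width: 0.552
```

```bash
python3 go.py .5232 .1933 .089 58 -23 3 .45
```

```text
t 22.92 P [0.5241 0.1932 0.0888] F [ 0.0476  0.1691 -0.6707] T [ 0.2889  0.8281 -0.0212] w 0.552 q [-1.6702  1.0121  1.0131  2.2742  1.5536  0.1917 -1.423 ]
err rot [-0.6111 -0.4029  0.7526] mm [-0.7942 -0.2827 -0.323 ]
--
[[[0.45, -0.3, -0.1, -0.1, -0.2, -0.1, 0.3], [0.45, -0.3, -0.1, -0.1, -0.2, -0.1, 0.3], [0.45, -0.3, -0.1, -0.1, -0.2, -0.1, 0.3]]]
```

Request:
step_arm([
  [[0.65, 0, 0, 0, 0, 0, 0], [0.8, 0, 0, 0, 0, 0, 0], [1, 0, 0, 0, 0, 0, 0], [1, 0, 0, 0, 0, 0, 0], [1, 0, 0, 0, 0, 0, 0], [1, 0, 0, 0, 0, 0, 0]],
], newtons=60)

```text
time_s: 23.42
tool_pos: [0.5244, 0.1932, 0.089]
tool_rot: [[0.769, 0.41, 0.49], [-0.344, 0.912, -0.223], [-0.539, 0.003, 0.843]]
wrist_force: [-1.1, 0.2, -1.9]
grip_width: 0.34
```

```bash
python3 - <<'E'
from plan import *
s=st();u=s["tool_rot"].T@[0,0,1];np.save("u.npy",u);np.save("g.npy",s["tool_pos"]);print(u)
E
python3 rel.py .523 .193 .25 -23 12 1
```

```text
t 23.42 P [0.5244 0.1932 0.089 ] F [-1.0658  0.1666 -1.9349] T [ 0.271   1.2407 -0.1335] w 0.34 q [-1.6672  1.0074  1.0116  2.2719  1.5288  0.1923 -1.3971]
[-0.5386  0.0032  0.8426]
t 23.42 P [0.5244 0.1932 0.089 ] F [-1.0658  0.1666 -1.9349] T [ 0.271   1.2407 -0.1335] w 0.34 q [-1.6672  1.0074  1.0116  2.2719  1.5288  0.1923 -1.3971]
rotor tip deg 0.0 yaw -24.059690824716835 up in tool [-0.5386  0.0032  0.8426]
err rot [-0.5708  0.0034  0.8928] mm [-87.7031  -0.2705 134.9716]
--
[[[1.0, -7.3, -0.0, 11.2, -0.0, 0.0, 0.1], [1.0, -7.3, -0.0, 11.2, -0.0, 0.0, 0.1], [1.0, -7.3, -0.0, 11.2, -0.0, 0.0, 0.1], [1.0, -7.3, -0.0, 11.2, -0.0, 0.0, 0.1], [1.0, -7.3, -0.0, 11.2, -0.0, 0.0, 0.1], [1.0, -7.3, -0.0, 11.2, -0.0, 0.0, 0.1], [1.0, -7.3, -0.0, 11.2, -0.0, 0.0, 0.1], [1.0, -7.3, -0.0, 11.2, -0.0, 0.0, 0.1], [1.0, -7.3, -0.0, 11.2, -0.0, 0.0, 0.1], [1.0, -7.3, -0.0, 11.2, -0.0, 0.0, 0.1], [1.0, -7.3, -0.0, 11.2, -0.0, 0.0, 0.1], [1.0, -7.3, -0.0, 11.2, -0.0, 0.0, 0.1]]]
```

Request:
step_arm([
  [[1, 0, 0, 0, 0, 0, 0], [1, 0, 0, 0, 0, 0, 0], [1, 0, 0, 0, 0, 0, 0]],
], newtons=110)

```text
time_s: 23.67
tool_pos: [0.5245, 0.1932, 0.0892]
tool_rot: [[0.769, 0.41, 0.49], [-0.344, 0.912, -0.224], [-0.539, 0.004, 0.842]]
wrist_force: [-2.1, -0.4, -0.7]
grip_width: 0.324
```

Request:
step_arm([
  [[1, -4, 0, 6, 0, 0, 0], [1, -7, 0, 11, 0, 0, 0], [1, -7, 0, 11, 0, 0, 0], [1, -7, 0, 11, 0, 0, 0], [1, -7, 0, 11, 0, 0, 0], [1, -7, 0, 11, 0, 0, 0], [1, -7, 0, 11, 0, 0, 0], [1, -7, 0, 11, 0, 0, 0], [1, -7, 0, 11, 0, 0, 0], [1, -7, 0, 11, 0, 0, 0], [1, -7, 0, 11, 0, 0, 0], [1, -7, 0, 11, 0, 0, 0]],
], newtons=90)

```text
time_s: 24.67
tool_pos: [0.5217, 0.1917, 0.2393]
tool_rot: [[0.761, 0.409, 0.503], [-0.344, 0.912, -0.222], [-0.55, -0.004, 0.835]]
wrist_force: [0.5, 0.3, -6.3]
grip_width: 0.325
```

```bash
python3 rel.py .55 .0 .26 -22 12 1
```

```text
t 24.67 P [0.5217 0.1917 0.2393] F [ 0.4649  0.3371 -6.2548] T [0.8266 1.7276 0.0234] w 0.325 q [-1.7274  0.472   1.0607  2.2474  1.155   0.5512 -0.6378]
rotor tip deg 0.8864924319020476 yaw -24.059163193853617 up in tool [-0.5499 -0.0044  0.8352]
err rot [-0.7549 -0.7741  1.9608] mm [  76.1815 -163.3969   74.0344]
--
[[[1.0, 6.3, -13.6, 6.2, -0.1, -0.1, 0.2], [1.0, 6.3, -13.6, 6.1, -0.1, -0.1, 0.2], [1.0, 6.3, -13.7, 6.1, -0.1, -0.1, 0.2], [1.0, 6.3, -13.7, 6.1, -0.1, -0.1, 0.2], [1.0, 6.2, -13.7, 6.1, -0.1, -0.1, 0.2], [1.0, 6.2, -13.7, 6.1, -0.1, -0.1, 0.2], [1.0, 6.2, -13.8, 6.0, -0.1, -0.1, 0.2], [1.0, 6.1, -13.8, 6.0, -0.1, -0.1, 0.2], [1.0, 6.1, -13.8, 6.0, -0.1, -0.1, 0.2], [1.0, 6.1, -13.8, 6.0, -0.1, -0.1, 0.2], [1.0, 6.0, -13.9, 5.9, -0.1, -0.1, 0.2], [1.0, 6.0, -13.9, 5.9, -0.1, -0.1, 0.2]]]
```

Matches the simulation well. Moving on.

Request:
step_arm([
  [[1, 4, -13, 8, 0, 0, 0.1], [1, 5, -14, 7, 0, 0, 0.1], [1, 6, -14, 6, 0, 0, 0.1], [1, 6, -14, 6, 0, 0, 0.1], [1, 6, -14, 6, 0, 0, 0.1], [1, 6, -14, 6, 0, 0, 0.1], [1, 6, -14, 6, 0, 0, 0.1], [1, 6, -14, 6, 0, 0, 0.1], [1, 6, -14, 6, 0, 0, 0.1], [1, 6, -14, 6, 0, 0, 0.1]],
])

```text
time_s: 25.5
tool_pos: [0.5384, 0.0268, 0.2581]
tool_rot: [[0.765, 0.393, 0.511], [-0.32, 0.92, -0.228], [-0.559, 0.01, 0.829]]
wrist_force: [1.3, 0.2, -5.9]
grip_width: 0.323
```

```bash
python3 rel.py .535 -.15 .25 -22 12 1
```

```text
t 25.5 P [0.5384 0.0268 0.2581] F [ 1.2894  0.1551 -5.9037] T [0.6842 1.7393 0.0147] w 0.323 q [-1.5659  0.1981  1.22    2.4085  1.7353  0.4753 -0.8295]
rotor tip deg 1.4723772847338694 yaw -22.998577136805796 up in tool [-0.5592  0.0103  0.829 ]
err rot [-0.8972 -1.4079  0.6229] mm [  58.5227 -164.0013   31.8014]
--
[[[1.0, 4.9, -13.7, 2.7, -0.1, -0.1, 0.1], [1.0, 4.9, -13.7, 2.6, -0.1, -0.1, 0.1], [1.0, 4.9, -13.7, 2.6, -0.1, -0.1, 0.1], [1.0, 4.9, -13.7, 2.6, -0.1, -0.1, 0.1], [1.0, 4.8, -13.7, 2.5, -0.1, -0.1, 0.1], [1.0, 4.8, -13.7, 2.5, -0.1, -0.1, 0.1], [1.0, 4.8, -13.7, 2.5, -0.1, -0.1, 0.1], [1.0, 4.8, -13.7, 2.5, -0.1, -0.1, 0.1], [1.0, 4.8, -13.7, 2.4, -0.1, -0.1, 0.1], [1.0, 4.8, -13.7, 2.4, -0.1, -0.1, 0.1], [1.0, 4.8, -13.7, 2.4, -0.1, -0.1, 0.1], [1.0, 4.8, -13.8, 2.3, -0.1, -0.1, 0.1]]]
```

Request:
step_arm([
  [[1, 5, -13, 3, -0.1, -0.2, 0.1], [1, 5, -14, 3, -0.1, -0.2, 0.1], [1, 5, -14, 3, -0.1, -0.2, 0.1], [1, 5, -14, 3, -0.1, -0.2, 0.1], [1, 5, -14, 3, -0.1, -0.2, 0.1], [1, 5, -14, 3, -0.1, -0.2, 0.1], [1, 5, -14, 3, -0.1, -0.2, 0.1], [1, 5, -14, 3, -0.1, -0.2, 0.1], [1, 5, -14, 3, -0.1, 0, 0.1], [1, 5, -14, 3, -0.1, 0, 0.1]],
])

```text
time_s: 26.33
tool_pos: [0.5316, -0.1332, 0.248]
tool_rot: [[0.777, 0.374, 0.506], [-0.307, 0.927, -0.213], [-0.549, 0.01, 0.836]]
wrist_force: [1.0, 0.6, -5.5]
grip_width: 0.319
```

```bash
python3 rel.py .55 -.195 .24 -20 8 1; python3 - <<'E'
from plan import *
print(case(p,[-.022,0,0]),case(p,[0,0,0]))
E
```

```text
t 26.33 P [ 0.5316 -0.1332  0.248 ] F [ 0.9762  0.6265 -5.4854] T [0.6389 1.7092 0.0408] w 0.319 q [-0.9852  0.1055  1.0937  2.478   2.6647  0.3815 -1.3655]
rotor tip deg 0.8097625799739154 yaw -21.83436350445137 up in tool [-0.5488  0.0104  0.8359]
err rot [-1.349  -0.6832  1.3204] mm [ 37.684  -50.5172  15.7481]
--
[[[1.0, 4.7, -6.3, 2.0, -0.2, -0.1, 0.2], [1.0, 4.7, -6.3, 1.9, -0.2, -0.1, 0.2], [1.0, 4.7, -6.4, 1.9, -0.2, -0.1, 0.2], [1.0, 4.7, -6.4, 1.9, -0.2, -0.1, 0.2], [1.0, 4.6, -6.4, 1.9, -0.2, -0.1, 0.2], [1.0, 4.6, -6.4, 1.8, -0.2, -0.1, 0.2], [1.0, 4.6, -6.4, 1.8, -0.2, -0.1, 0.2], [1.0, 4.6, -6.4, 1.8, -0.2, -0.1, 0.2]]]
[ 0.5825 -0.197   0.    ] [ 0.6043 -0.1942  0.    ]
```

Request:
step_arm([
  [[1, 4.7, -6, 1.5, -0.2, -0.1, 0.2], [1, 4.7, -6, 1.5, -0.2, -0.1, 0.2], [1, 4.7, -6, 1.5, -0.2, -0.1, 0.2], [1, 4.7, -6, 1.5, -0.2, -0.1, 0.2], [1, 4.7, -6, 1.5, -0.2, -0.1, 0.2], [1, 4.7, -6, 1.5, -0.2, -0.1, 0.2], [1, 4.7, -6, 1.5, -0.1, -0.1, 0.2], [1, 4.7, -6, 1.5, 0, 0, 0.2]],
])

```text
time_s: 27.0
tool_pos: [0.543, -0.1983, 0.2306]
tool_rot: [[0.784, 0.347, 0.515], [-0.286, 0.938, -0.197], [-0.551, 0.007, 0.834]]
wrist_force: [0.1, 0.1, -5.9]
grip_width: 0.32
```

```bash
python3 rel.py .5825 -.197 .23 -20 5 1
```

```text
t 27.0 P [ 0.543  -0.1983  0.2306] F [ 0.1036  0.0615 -5.9416] T [0.6225 1.7438 0.0092] w 0.32 q [-0.482   0.2077  0.8121  2.4293  3.2806  0.4238 -1.8485]
rotor tip deg 0.9006587366059766 yaw -20.20484966013475 up in tool [-0.5514  0.007   0.8342]
err rot [-0.297  -0.873   0.0586] mm [30.9189 14.9711 19.6004]
--
[[[1.0, 6.2, 3.0, 3.9, -0.1, -0.2, 0.0], [1.0, 6.2, 3.0, 3.9, -0.1, -0.2, 0.0], [1.0, 6.2, 3.0, 3.9, -0.1, -0.2, 0.0], [1.0, 6.2, 3.0, 3.9, -0.1, -0.2, 0.0], [1.0, 6.2, 3.0, 3.9, -0.1, -0.2, 0.0]]]
```

Request:
step_arm([
  [[1, 6.2, 3, 3.9, 0, -0.2, 0], [1, 6.2, 3, 3.9, 0, -0.2, 0], [1, 6.2, 3, 3.9, 0, -0.2, 0], [1, 6.2, 3, 3.9, 0, -0.2, 0], [1, 6, 3, 3.9, 0, -0.2, 0]],
])

```text
time_s: 27.42
tool_pos: [0.5829, -0.1985, 0.2281]
tool_rot: [[0.789, 0.352, 0.503], [-0.293, 0.936, -0.195], [-0.54, 0.006, 0.842]]
wrist_force: [1.0, 0.3, -5.6]
grip_width: 0.321
```

```bash
python3 rel.py .5825 -.197 .20 -20 5 1; python3 - <<'E'
from plan import *
a=snapshot("scene");b=snapshot("top")
def c(s,x0,y0,w,h,k): return cv2.resize(s["color"][y0:y0+h,x0:x0+w,::-1],None,fx=k,fy=k,interpolation=cv2.INTER_CUBIC)
cv2.imwrite("pics/m7.png",np.hstack([c(a,180,80,100,120,4),c(b,262,85,100,120,4)]))
E
```

```text
t 27.42 P [ 0.5829 -0.1985  0.2281] F [ 0.9899  0.2742 -5.5963] T [ 0.638   1.8571 -0.0013] w 0.321 q [-0.4555  0.2964  0.7702  2.3554  3.2796  0.4336 -1.9098]
rotor tip deg 0.18143332778847282 yaw -20.47221899951302 up in tool [-0.5396  0.0061  0.8419]
err rot [-0.3966 -0.0653  0.3073] mm [ 14.4192   1.0521 -24.1256]
--
[[[1.0, 2.9, 0.2, -4.8, -0.1, -0.0, 0.1], [1.0, 2.9, 0.2, -4.8, -0.1, -0.0, 0.1], [1.0, 2.9, 0.2, -4.8, -0.1, -0.0, 0.1], [1.0, 2.9, 0.2, -4.8, -0.1, -0.0, 0.1], [1.0, 2.9, 0.2, -4.8, -0.1, -0.0, 0.1]]]
```

View pics/m7.png

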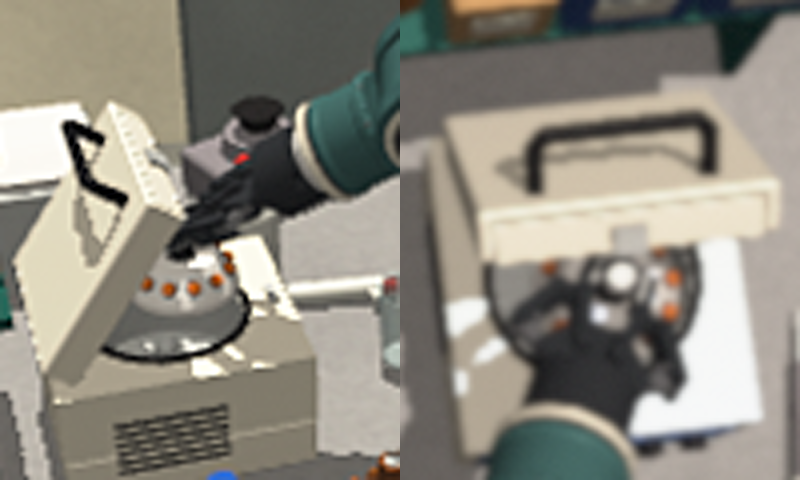

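Request:
step_arm([
  [[1, 3, 0, -5, 0, 0, 0], [1, 3, 0.2, -5, 0, 0, 0], [1, 3, 0.2, -5, 0, 0, 0], [1, 3, 0.2, -5, 0, 0, 0], [1, 3, 0.2, -5, 0, 0, 0], [1, 2, 0.2, -4, 0, 0, 0]],
])

```text
time_s: 28.02
tool_pos: [0.5822, -0.1954, 0.1917]
tool_rot: [[0.79, 0.349, 0.503], [-0.291, 0.937, -0.193], [-0.539, 0.006, 0.842]]
wrist_force: [2.5, -0.3, -4.6]
grip_width: 0.322
```

```bash
python3 rel.py .6043 -.1942 .19 -20 5 1; python3 - <<'E'
from plan import *
b=snapshot("top")
print("grip axis then",atz(b,(316.9,153.4),.238),"tcp then .5829 -.1985")
M=lambda u:np.array([268,115])+(np.array([u[0]-400,u[1]])+.5)/5-.5
print("spindle tip est",atz(b,M((604,212)),.105),atz(b,M((597,215)),.075))
E
```

```text
t 28.02 P [ 0.5822 -0.1954  0.1917] F [ 2.4618 -0.3307 -4.6348] T [0.603  1.1461 0.2172] w 0.322 q [-0.4074  0.3994  0.721   2.375   3.2841  0.5458 -1.9616]
rotor tip deg 0.1807874903879763 yaw -20.322405271191332 up in tool [-0.539   0.0063  0.8423]
err rot [-0.3246 -0.024   0.1753] mm [17.9969  8.8224  9.4295]
--
[[[1.0, 3.6, 1.8, 1.9, -0.1, -0.0, 0.0], [1.0, 3.6, 1.8, 1.9, -0.1, -0.0, 0.0], [1.0, 3.6, 1.8, 1.9, -0.1, -0.0, 0.0], [1.0, 3.6, 1.8, 1.9, -0.1, -0.0, 0.0], [1.0, 3.6, 1.7, 1.9, -0.1, -0.0, 0.0]]]
grip axis then [ 0.588  -0.1993  0.238 ] tcp then .5829 -.1985
spindle tip est [ 0.6026 -0.1942  0.105 ] [ 0.6062 -0.194   0.075 ]
```

Request:
step_arm([
  [[1, 3.6, 1.8, 2.2, 0, 0, 0], [1, 3.6, 1.8, 2, 0, 0, 0], [1, 3.6, 1.8, 1.9, 0, 0, 0], [1, 3.6, 1.8, 1.9, 0, 0, 0], [1, 2.5, 1.5, 1.2, 0, 0, 0], [1, 0, 0, 0, 0, 0, 0]],
])

```text
time_s: 28.57
tool_pos: [0.6054, -0.1938, 0.1893]
tool_rot: [[0.79, 0.349, 0.504], [-0.291, 0.937, -0.193], [-0.54, 0.005, 0.842]]
wrist_force: [-0.6, -0.0, -5.8]
grip_width: 0.325
```

```bash
python3 rel.py .6043 -.1942 .18 -20 4 1; python3 - <<'E'
from plan import *
b=snapshot("top")
cv2.imwrite("pics/m8.png",cv2.resize(b["color"][110:190,270:370,::-1],None,fx=6,fy=6,interpolation=cv2.INTER_CUBIC))
s=sense();P=s["tool_pos"]
f=lambda X:((proj(b,X)[0]-[270,110])*6+2.5).round()
print("grip top at tcp",f([P[0],P[1],P[2]+.010]),"at spindle",f([.6043,-.1942,P[2]+.01]),"1cm x",f([P[0]+.01,P[1],P[2]+.01]))
E
```

```text
t 28.57 P [ 0.6054 -0.1938  0.1893] F [-0.5714 -0.0192 -5.8029] T [ 0.6735  1.8159 -0.0335] w 0.325 q [-0.4036  0.4355  0.705   2.3264  3.2754  0.5253 -1.9797]
rotor tip deg 0.16447262294858897 yaw -20.334972473391147 up in tool [-0.5401  0.0055  0.8416]
err rot [-0.2903 -0.0995  0.2125] mm [ 4.2058 -0.7851 -8.3147]
--
[[[1.0, 1.1, -0.2, -2.1, -0.1, -0.0, 0.1], [1.0, 1.1, -0.2, -2.1, -0.1, -0.0, 0.1], [1.0, 1.0, -0.2, -2.1, -0.1, -0.0, 0.1], [1.0, 1.0, -0.2, -2.1, -0.1, -0.0, 0.1]]]
grip top at tcp [260. 244.] at spindle [261. 246.] 1cm x [260. 224.]
```

View pics/m8.png

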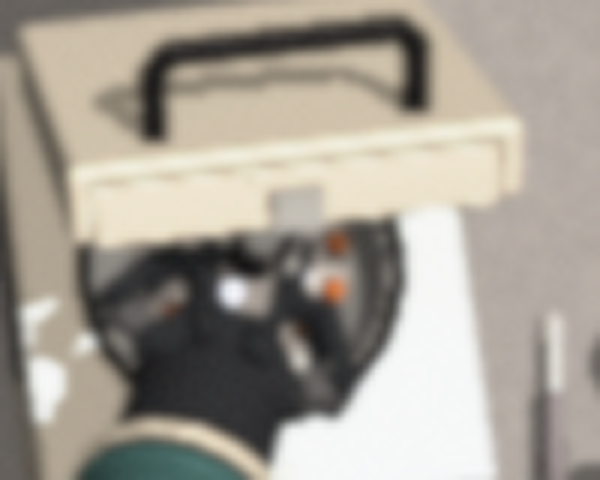

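Request:
step_arm([
  [[1, 1, -0.2, -2.1, 0, 0, 0], [1, 1, -0.2, -2.1, 0, 0, 0], [1, 1, -0.2, -2.1, 0, 0, 0], [1, 1, 0, -1.8, 0, 0, 0]],
])

```text
time_s: 28.95
tool_pos: [0.6036, -0.1941, 0.18]
tool_rot: [[0.79, 0.35, 0.504], [-0.291, 0.937, -0.194], [-0.54, 0.006, 0.842]]
wrist_force: [0.1, -0.3, -5.1]
grip_width: 0.322
```

Request:
step_arm([
  [[1, 0.8, 0, -1.6, 0, 0, 0], [1, 0.8, 0, -1.6, 0, 0, 0], [1, 0.6, 0, -1.2, 0, 0, 0]],
])

```text
time_s: 29.2
tool_pos: [0.6027, -0.194, 0.174]
tool_rot: [[0.789, 0.35, 0.504], [-0.292, 0.937, -0.194], [-0.54, 0.006, 0.841]]
wrist_force: [1.0, 0.7, -6.2]
grip_width: 0.317
```

```bash
python3 rel.py .6043 -.1942 .172 -20 2 1
```

```text
t 29.2 P [ 0.6027 -0.194   0.174 ] F [ 0.9501  0.6892 -6.2268] T [ 0.7334  1.8097 -0.0082] w 0.317 q [-0.3876  0.474   0.6899  2.3362  3.2718  0.5699 -1.9933]
rotor tip deg 0.19337992776305962 yaw -20.37225415534435 up in tool [-0.5404  0.0058  0.8414]
err rot [-0.3284 -0.119   0.2325] mm [ 2.4463  0.3617 -0.8672]
--
[[[1.0, 1.2, 0.2, -0.4, -0.2, -0.1, 0.1], [1.0, 1.2, 0.2, -0.4, -0.2, -0.1, 0.1]]]
```

Request:
step_arm([
  [[1, 1.6, 0.5, 0, 0, 0, 0], [1, 0.9, 0.1, -1, 0, 0, 0], [1, 0.8, 0, -1, 0, 0, 0], [1, 0.8, 0, -1, 0, 0, 0]],
])

```text
time_s: 29.53
tool_pos: [0.6054, -0.1943, 0.1696]
tool_rot: [[0.791, 0.35, 0.503], [-0.292, 0.937, -0.193], [-0.538, 0.006, 0.843]]
wrist_force: [-3.5, 1.3, 9.8]
grip_width: 0.322
```

```bash
python3 rel.py .6043 -.1942 .168 -20 2 1
```

```text
t 29.53 P [ 0.6054 -0.1943  0.1696] F [-3.5124  1.3212  9.8143] T [-0.1018 -0.0807 -0.0044] w 0.322 q [-0.3816  0.4907  0.6835  2.3319  3.2695  0.583  -1.9994]
rotor tip deg 0.1771560544015288 yaw -20.36858769134833 up in tool [-0.5385  0.0063  0.8426]
err rot [-0.3476  0.0083  0.2152] mm [-0.0335 -0.3446 -1.9403]
--
[[[1.0, -0.0, -0.2, -1.0, -0.2, 0.0, 0.1], [1.0, -0.0, -0.2, -1.0, -0.2, 0.0, 0.1]]]
```

Teeth tops touched at 15 N, at the expected height. I'll rock with a light downward bias.

Request:
step_arm([
  [[1, 0, -0.2, -1, -1.3, 0, 2.1], [1, 0.4, 0, -0.8, -1.3, 0, 2.1], [1, 0.4, 0, -0.8, -1.3, 0, 2.1], [1, 0.4, 0, -0.8, -1.3, 0, 2.1]],
])

```text
time_s: 29.87
tool_pos: [0.6064, -0.1951, 0.1697]
tool_rot: [[0.835, 0.18, 0.519], [-0.148, 0.984, -0.104], [-0.529, 0.01, 0.848]]
wrist_force: [-10.1, 3.2, 11.9]
grip_width: 0.325
```

```bash
python3 rel.py .6043 -.1942 .168 -10 2 1|head -4
```

```text
t 29.87 P [ 0.6064 -0.1951  0.1697] F [-10.0632   3.2037  11.9343] T [ 0.396   0.8264 -0.0564] w 0.325 q [-0.1909  0.4742  0.5906  2.3237  3.5885  0.6891 -2.0704]
rotor tip deg 0.7249540140828308 yaw -10.274780180205928 up in tool [-0.5294  0.0098  0.8483]
err rot [-0.4625  0.6208  0.0257] mm [-1.0115  0.4581 -2.6074]
--
```

Request:
step_arm([
  [[1, -1.2, -0.2, -1.8, -1.4, 0.3, 2.1], [1, 0, -0.1, -1.1, -1.4, 0.2, 2.1], [1, 0, 0, -1.1, -1.4, 0.2, 2.1], [1, 0, 0, -1.1, -1.4, 0.2, 2.1]],
])

```text
time_s: 30.2
tool_pos: [0.6042, -0.1952, 0.1702]
tool_rot: [[0.846, -0.004, 0.533], [0.008, 1.0, -0.005], [-0.533, 0.008, 0.846]]
wrist_force: [-3.7, 2.9, 6.8]
grip_width: 0.32
```

```bash
python3 rel.py .6043 -.1942 .168 0 2 1|head -4
```

```text
t 30.2 P [ 0.6042 -0.1952  0.1702] F [-3.7337  2.8555  6.7968] T [0.4199 0.4375 0.0281] w 0.32 q [-0.0369  0.4763  0.5423  2.2883  3.9167  0.7839 -2.151 ]
rotor tip deg 0.491779052532848 yaw 0.34598702370480966 up in tool [-0.5328  0.0083  0.8462]
err rot [-0.0606  0.3927 -0.4521] mm [ 1.302   0.9344 -1.8032]
--
```

Request:
step_arm([
  [[1, 0.7, 0.4, -1, 2.4, 0.3, -4.2], [1, 0.5, 0, -0.9, 2.4, 0, -4.2], [1, 0.5, 0, -0.9, 2.4, 0, -4.2], [1, 0.5, 0, -0.9, 2.4, 0, -4.2]],
])

```text
time_s: 30.53
tool_pos: [0.6041, -0.1952, 0.1679]
tool_rot: [[0.799, 0.323, 0.507], [-0.276, 0.946, -0.167], [-0.534, -0.006, 0.846]]
wrist_force: [-2.3, 9.2, 0.6]
grip_width: 0.322
```

```bash
python3 rel.py .6043 -.1942 .168 -20 2 1|head -4
```

```text
t 30.53 P [ 0.6041 -0.1952  0.1679] F [-2.3459  9.2079  0.6085] T [2.165  1.2057 1.7409] w 0.322 q [-0.3397  0.487   0.6511  2.3367  3.2937  0.6078 -1.974 ]
rotor tip deg 0.6458973473255474 yaw -18.723874737469338 up in tool [-0.5337 -0.0065  0.8456]
err rot [ 1.1515  0.3326 -0.7779] mm [-0.1554  1.0401  0.0193]
--
```

Request:
step_arm([
  [[1, 0.5, 1, -1, -1.6, 0, 2.5], [1, 0.9, 0, -1.3, 0, 0, 0], [1, 0.9, 0, -1.3, 0, 0, 0], [1, 0.9, 0, -1.3, 0, 0, 0]],
])

```text
time_s: 30.87
tool_pos: [0.6063, -0.1909, 0.1635]
tool_rot: [[0.813, 0.288, 0.507], [-0.244, 0.958, -0.152], [-0.529, -0.001, 0.849]]
wrist_force: [-3.4, -2.5, -3.4]
grip_width: 0.322
```

```bash
python3 rel.py .6043 -.1942 .165 -18 2 1|head -4
```

```text
t 30.87 P [ 0.6063 -0.1909  0.1635] F [-3.4437 -2.4671 -3.3647] T [ 0.0657  2.1757 -0.5456] w 0.322 q [-0.3049  0.497   0.6259  2.3372  3.347   0.6447 -1.9926]
rotor tip deg 0.678533792211427 yaw -16.59502748549532 up in tool [-0.5291 -0.0006  0.8485]
err rot [ 0.9353  0.6403 -1.0706] mm [-1.6559 -3.7677  0.779 ]
--
```

Request:
step_arm([
  [[1, 0.6, -0.6, -1.5, 0.1, 0.3, 0], [1, 0.8, -0.3, -1.5, 0.1, 0.2, 0], [1, 0.9, 0, -1.5, 0, 0.1, 0], [1, 0.9, 0, -1.5, 0, 0, 0]],
])

```text
time_s: 31.2
tool_pos: [0.6053, -0.1919, 0.1559]
tool_rot: [[0.806, 0.29, 0.516], [-0.243, 0.957, -0.158], [-0.539, 0.002, 0.842]]
wrist_force: [-0.3, -0.9, -5.0]
grip_width: 0.32
```

```bash
python3 rel.py .6053 -.1925 .155 -17 2 1|head -4
```

```text
t 31.2 P [ 0.6053 -0.1919  0.1559] F [-0.2779 -0.901  -5.0479] T [ 0.4486  1.9334 -0.0868] w 0.32 q [-0.2937  0.5098  0.617   2.335   3.3534  0.6451 -2.003 ]
rotor tip deg 0.07029290675106692 yaw -16.738547204345885 up in tool [-0.5393  0.0024  0.8421]
err rot [ 0.1819 -0.0514 -0.1939] mm [ 0.6224 -0.5747 -0.6469]
--
```

Sliding freely. Last 6 mm, gently.

Request:
step_arm([
  [[1, 0.8, 0, -1.3, 0, 0, 0], [1, 0.8, 0, -1.3, 0, 0, 0], [1, 0.7, 0, -1, 0, 0, 0], [1, 0.6, 0, -0.8, 0, 0, 0], [1, 0.5, 0, -0.7, 0, 0, 0]],
])

```text
time_s: 31.62
tool_pos: [0.6066, -0.1923, 0.1507]
tool_rot: [[0.809, 0.29, 0.512], [-0.243, 0.957, -0.158], [-0.535, 0.004, 0.845]]
wrist_force: [-8.9, 3.3, 12.2]
grip_width: 0.321
```

```bash
python3 rel.py .6053 -.1920 .149 -17 2 1|head -4
```

```text
t 31.62 P [ 0.6066 -0.1923  0.1507] F [-8.9032  3.3312 12.1952] T [0.2391 0.1322 0.1379] w 0.321 q [-0.2887  0.5285  0.6124  2.3343  3.3479  0.6665 -2.0065]
rotor tip deg 0.2184605799214836 yaw -16.74134703447426 up in tool [-0.5354  0.0037  0.8446]
err rot [ 0.1154  0.2157 -0.2341] mm [-0.2125 -0.081  -2.105 ]
--
```

Bottomed at TCP z 0.1507, which puts the hub at about 0.0755 against the shoulder at 0.075, so it is home. I'll relax, hold and release.

Request:
step_arm([
  [[1, -0.4, -0.2, -0.6, 0, 0, 0], [1, 0.2, 0, -0.3, 0, 0, 0], [1, 0.2, 0, -0.3, 0, 0, 0], [1, 0, 0, 0, 0, 0, 0], [0.8, 0, 0, 0, 0, 0, 0], [0.6, 0, 0, 0, 0, 0, 0], [0.5, 0, 0, 0, 0, 0, 0], [0.5, 0, 0, 0, 0, 0, 0]],
])

```text
time_s: 32.28
tool_pos: [0.6074, -0.1924, 0.1522]
tool_rot: [[0.813, 0.289, 0.505], [-0.242, 0.957, -0.158], [-0.529, 0.006, 0.849]]
wrist_force: [-0.3, 0.7, 0.6]
grip_width: 0.5
```

Request:
step_arm([
  [[0.5, -8, 0, 0, 0, 0, 0], [0.5, -12, 0, 0, 0, 0, 0], [0.5, -15, 0, 0, 0, 0, 0], [0.5, -15, 0, 0, 0, 0, 0], [0.5, -15, 0, 0, 0, 0, 0], [0.5, -15, 0, 0, 0, 0, 0], [0.5, -15, 0, 0, 0, 0, 0]],
])

```text
time_s: 32.87
tool_pos: [0.5272, -0.1685, 0.2049]
tool_rot: [[0.815, 0.288, 0.503], [-0.242, 0.958, -0.157], [-0.527, 0.006, 0.85]]
wrist_force: [0.7, -0.0, 0.1]
grip_width: 0.5
```

```bash
python3 go.py .45 -.14 .27 58 -17 5 .5 | head -3; python3 - <<'E'
from plan import *
a=snapshot("scene");b=snapshot("top")
def c(s,x0,y0,w,h,k): return cv2.resize(s["color"][y0:y0+h,x0:x0+w,::-1],None,fx=k,fy=k,interpolation=cv2.INTER_CUBIC)
cv2.imwrite("pics/m9.png",np.hstack([c(a,180,80,100,120,4),c(b,262,85,100,120,4)]))
for n in("lid_edge","lid_handle"): print(n,[(np.round((l["point"]-np.array([180,80]))*4+1.5),round(l["conf"],2)) for l in landmark_of(a,n)])
H=case(p,[0,0,.160]);print("grip top at home px",((proj(a,H)[0]-[180,80])*4+1.5).round(),((proj(b,H)[0]-[262,85])*4+[401.5,1.5]).round())
E
```

```text
t 32.87 P [ 0.5272 -0.1685  0.2049] F [ 0.6518 -0.0382  0.0635] T [ 0.21    0.897  -0.0125] w 0.5 q [-0.4305  0.256   0.7239  2.5081  3.2847  0.5858 -1.8474]
err rot [-0.1835  0.2089 -0.4092] mm [-104.1292    5.4104   12.0295]
--
lid_edge [(array([169., 154.]), 0.72)]
lid_handle [(array([ 53., 321.]), 0.72), (array([450., 894.]), 0.69)]
grip top at home px [162. 290.] [598. 274.]
```

View pics/m9.png

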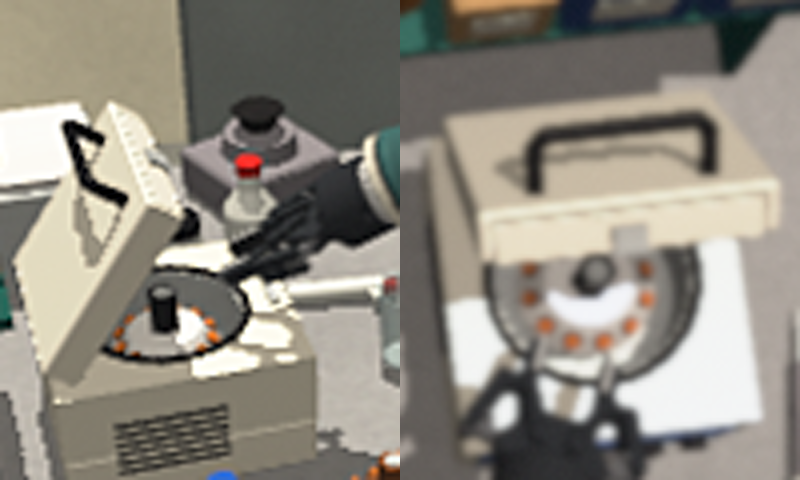

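The view shows the grip top at crop (163,290) in scene and (597,273) in top, where home predicts (162,290) and (598,274). The lid corner is unchanged at (183,216), which is 0.96 rad. I'll back off a bit more and hand in.

Request:
step_arm([
  [[0.5, -8, 0, 8, 0, 0, 0], [0.5, -8, 0, 12, 0, 0, 0], [0.5, -8, 0, 12, 0, 0, 0], [0.5, -8, 0, 12, 0, 0, 0], [0.5, 0, 0, 0, 0, 0, 0], [0.5, 0, 0, 0, 0, 0, 0]],
])

```text
time_s: 33.57
tool_pos: [0.5268, -0.1683, 0.2604]
tool_rot: [[0.815, 0.287, 0.503], [-0.242, 0.958, -0.155], [-0.526, 0.004, 0.85]]
wrist_force: [0.0, 0.2, 0.0]
grip_width: 0.5
```

```bash
python3 - <<'E'
from plan import *
st()
b=snapshot("top");a=snapshot("scene")
for n,z in(("blue_rotor",.014),("amber_bottle",0),("beaker",0)): print(n,[(atz(s,l["point"],z).round(3),round(l["conf"],2)) for s in(a,b) for l in landmark_of(s,n)[:1]])
print(hand_in())
E
```

```text
t 33.57 P [ 0.5268 -0.1683  0.2604] F [0.0203 0.2371 0.021 ] T [ 0.216   0.8617 -0.0067] w 0.5 q [-0.5642  0.0441  0.8202  2.4747  3.1109  0.3792 -1.5922]
blue_rotor [(array([0.616, 0.325, 0.014]), 0.68), (array([0.608, 0.333, 0.014]), 0.92)]
amber_bottle [(array([0.576, 0.093, 0.   ]), 0.73), (array([0.573, 0.094, 0.   ]), 0.84)]
beaker [(array([ 0.345, -0.252,  0.   ]), 0.62), (array([ 0.356, -0.272,  0.   ]), 0.79)]
the job is handed in; nothing more can be done
None
```

I handed the job in at 33.6 s with the lid at about 0.96 rad (55°) and the silver rotor home on the spindle. No verdict is reported, so these are my own checks.

**What I did**
- **Lid:** I raised it by its handle and left it at 55°.
- **First attempt at the rotor:** I gripped it at 45° tilt, but at that tilt the arm ran into joint limits near the centrifuge. I set the rotor back on its stand and gripped it again at 58° tilt.
- **Rotor:** I lowered it over the spindle and rocked it through about 20°. The teeth meshed and it slid down under light force, with wrist readings of 16 N at most. I then let go.

**Last checks**
- **Rotor:** By arm height its hub stopped about 0.5 mm above the shoulder. In both cameras the grip top was within 1 px of where it should be at home, and the rotor was under 0.3° from upright before I released it.
- **Lid:** In the last picture its front corner still fits 0.96 rad.
- **Other things:** The amber bottle and beaker came out within about 10 mm of my earlier fixes, which is the detector's noise. The blue rotor showed plausibly in both cameras, but I had no clean earlier position to compare it with. I did not re-measure the other loose things.
- **Robot:** Wrist force was about zero, so it was touching nothing.

**Off plan:** In transit I let the rotor tip about 12° for a moment (limit 35°), and it brushed the chamber's front rim at about 2.5 N on the way in.

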